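# Sort the vials and hold the lamp shutter half open

### The job

Stand the two loose sample vials upright in the empty holes of the rows that match their length, the short one with the short vials and the tall one with the tall vials, pushed down to the bottom of the hole and let go, while the lamp shutter stays shut. Then slide the lamp's sprung shutter by its tab, against its spring, to half of its travel, never beyond three quarters, and finish while holding it there with the gripper, because it springs shut when let go. Do not knock the vials over and leave everything else on the table where it is.

Things in the scene. Friction and masses are not known exactly. Their poses are not given: they have to be found in the camera images.
- vial_short: short loose sample vial standing on the table: upright plain cylinder, 22 mm diameter, 45 mm high, amber glass with a white cap (the top 14 mm, same diameter), 25 to 55 g. Origin at the centre of its underside, z along its axis. Looks like the tall vial but for its length; which vial stands where changes
- vial_tall: tall loose sample vial standing on the table: upright plain cylinder, 22 mm diameter, 70 mm high, amber glass with a white cap (the top 14 mm, same diameter), 25 to 55 g. Origin at the centre of its underside, z along its axis. Looks like the short vial but for its length; which vial stands where changes
- row_short_hole (a point): centre of the mouth (46 mm above the table) of the one empty hole of the short row; axes as the stand's. Round hole 25 mm wide, 20 mm deep, at the end of the bar away from the lamp housing. The next two places, 45 and 90 mm towards the stand's +y, hold fixed short vials, caps 71 mm above the table
- row_tall_hole (a point): centre of the mouth (46 mm above the table) of the one empty hole of the tall row; axes as the stand's. Round hole 25 mm wide, 20 mm deep, at the end of the bar away from the lamp housing. The next two places, 45 and 90 mm towards the stand's +y, hold fixed tall vials, caps 96 mm above the table
- row_short: the short row: fixed aluminium bar on the stand's plate, 40 (x) x 145 (y) x 26 mm high, with two fixed 45 mm vials and one empty hole (y = -45 mm). Both bars are alike but for their vials; which of them is nearer the robot changes. Origin under its centre, 20 mm above the table; axes as the stand's
- row_tall: the tall row: fixed aluminium bar on the stand's plate, 40 (x) x 145 (y) x 26 mm high, with two fixed 70 mm vials and one empty hole (y = -45 mm). Both bars are alike but for their vials; which of them is nearer the robot changes. Origin under its centre, 20 mm above the table; axes as the stand's
- stand: fixed light stand: white plate 240 (x) x 340 (y) x 20 mm carrying the rows (at x = -45 and +45 mm); at its +y end a grey lamp housing 200 x 70 mm, centre y = 125, top 90 mm above the table. Origin under the plate's centre; x is the way the shutter opens, away from the robot. Three pale lines on the housing mark the tab's middle when shut, half (longer) and fully open
- shutter (a joint): travel in m of the lamp shutter, a dark steel plate on the housing's face towards the rows, bent over its top and carrying the tab: 0 = shut (its spring keeps it there), 0.030 = half, 0.060 = fully open; grows along the stand's +x. The spring pushes it shut with about 2 N when shut, 8 N at half, 14 N fully open; little friction
- tab_top (a point): centre of the top of the shutter's upright aluminium tab, 125 mm above the table; moves with the shutter, axes as the stand's. The tab is 12 mm thick (stand x, the sliding direction), 30 mm wide (y) and stands 33 mm up from a thin plate on the housing; it can be pinched from above across its thickness or pushed on its robot-side face
- spatula: bystander: slim steel micro-spatula, 170 mm long, 10 mm wide, lying between the places of the loose vials, along y. Leave it
- dish: bystander: clear flat dish, 90 mm wide, 16 mm high. Origin under its centre. Leave it
- slide_box: bystander: closed grey box 80 x 100 x 30 mm. Leave it
- wash_bottle: bystander: white bottle with a blue cap, 60 mm wide, 120 mm high. Leave it
- mouse: bystander: black computer mouse 105 x 60 x 35 mm. Leave it
- jar: bystander: squat amber jar with white cap, 48 mm wide, 55 mm high (much wider than the vials). Leave it
- beaker: bystander: clear beaker, 66 mm wide, 90 mm high. Leave it

How it is judged:
By the outcome, as a careful person would: the job done as asked, in the order asked, and still so for the second after the job is handed in, while the arm keeps its last pose, push and grip.
It also fails if it takes over 54 s, if anything falls off the work surface, if the arm or the gripper's body presses on something with over 40 N, if the wrist force passes 120 N, or if a joint passes its speed limit or range.

### The arm

A 6-joint arm with a two-finger parallel gripper is mounted at the origin on the work surface. World frame = base frame: x ahead of the robot, y to its left, z up, the work surface at z = 0. Lengths are in m, angles in rad, forces in N, time in s.
With the tool pointing down it reaches from about 0.325 to 0.9 m from the base axis. Payload 6.1 kg.
Tool frame: the origin (TCP) lies midway between the tips of the shut fingers; the grasp point (between the pads) lies 19 mm behind it; z points along the fingers, y is the direction in which the jaws open and shut (so a half turn about z gives the same grasp; the last joint's range is limited). The gripper opens to 85 mm and grips with 20 to 120 N. Pads are 22 mm wide; open, the fingers measure 114 mm over their backs; the gripper's body (76 mm by 85 mm) begins 54 mm behind the grasp point. The pads swing forward as they close: fully open they stand 13 mm farther back than shut.
Start: joints at [-1.452, 0.22, 1.526, -0, 1.395, -0.126], TCP at [0.151, -0.606, 0.199] pointing down, gripper open.
Joint ranges: [-2.98, 2.98], [-0.91, 2.08], [0.09, 2.57], [-1.24, 4.39], [0.2, 2.65], [-2.68, 2.68]. Speed limits (rad/s): [2.57, 2.57, 3.01, 3.14, 3.14, 3.14].

### API

Orientations are given as a unit quaternion [x, y, z, w].
In Python, from plant import r gives the robot as it stands.
- The arm moves only by the tool step_arm, never from a script. Its argument "motion" is a list of rows, each an object with "translation": the shift along the world's x, y, z in m, a list of three; "twist": the turn, a rotation vector about the world's x, y, z in degrees, a list of three. A call has 1 to 8 rows; each row shifts and turns the commanded pose from where the row before left it; what a row does not reach is not made up. A row lasts 1/12 s, in which the tool goes at most 41.7 mm and 7.16 degrees, less where a joint would pass 70% of its speed; a pose out of reach is approached as far as the arm can. A call is refused whole if a number of a shift passes 0.0417 or a number of a turn 7.16, either way. A call with a gripper value outside its range is refused whole. "grip" is the finger opening in m, from 0 to 0.0854, set as the call begins (left out, the last holds). The fingers move at their own pace and stop on an object; "newtons" is the grip in N (left out, the last holds). Time passes only in rows, so rows that do not move let the fingers close. It gives the time, the measured TCP pose, the force and the opening at its end, in the units of the state.
- r.observe(): the state, without advancing time (a new reading comes with each control period).
- r.camera(name): name is "side" or "top" or "wrist"; returns (picture, depth): 400x640x3 uint8, blue, green, red; 400x640 float32, m along the optical axis (not along the pixel's ray), 0 where there is no reading.
- r.calibration(name): a dict with "mtx" (3x3 intrinsics, pixels), "dist_coeffs" ([k1, k2, p1, p2, k3] as OpenCV has them; the pictures are not rectified), "rvec" (rotation vector, rad) and "tvec" (3), from world to camera coordinates, as OpenCV has them; the wrist camera has in their place "tool_from_camera" (4x4, takes a point from camera to tool coordinates, whose origin is the TCP and whose axes are the flange's). Camera axes: x right, y down, z forward; pixel columns grow to the right and rows downward; lengths in m; the calibration is good to about 2 mm. A picture is of the moment at which its call begins: read the wrist's pose just before it. calibration takes no time and is no camera call.
- r.hand_in(): hands the job in, once; it reports no verdict.
The state is a dict: "time": time; "joints": joint angles; "joint_vel": joint speeds; "joint_efforts": joint torques, N m; "tcp_pos": TCP position; "orientation": TCP orientation; "contact_force": force on the tool from outside, world axes, zero at the start; "wrist_torque": the same for the moment, N m; "finger_gap": opening from 0.0 (shut) to 1.0 (fully open).
Only numpy, scipy, OpenCV 4.12 (cv2) and the standard library are available. Lean on these libraries where they do the work, as an engineer would, in place of code of your own. Each camera call takes 0.05 s, during which the arm holds its last target.

## Working session

There is one attempt and no reset: what is moved stays moved. The work goes in short steps, Python scripts to look and compute and a tool call to move; the robot and the scene stay as the last step left them, time stands still between calls to the robot, and variables do not carry over. Pictures are saved under pics/ and viewed, and the job is handed in when it is done.

Besides the shell and the picture viewer there is one more tool, called after "Call:" as name([rows], argument=value, ...), one row to a line, values as JSON. step_arm: Moves the arm, as the interface text tells. Its arguments: {"type":"object","properties":{"motion":{"type":"array","items":{"type":"object","properties":{"translation":{"type":"array","items":{"type":"number"}},"twist":{"type":"array","items":{"type":"number"}}}}},"grip":{"type":"number"},"newtons":{"type":"number"}},"required":["motion"]}

```bash
ls; mkdir -p pics; python3 - <<'E'
from plant import r
import cv2,numpy as np
print(r.observe())
for n in("side","top","wrist"):
    p,d=r.camera(n); cv2.imwrite(f"pics/{n}0.png",p); np.save(f"pics/{n}0.npy",d)
    print(n,r.calibration(n))
E
```

```text
pics
{'time': 0.0, 'joints': array([-1.45209206e+00,  2.21225689e-01,  1.52759406e+00, -1.91497987e-05,
        1.39472793e+00, -1.26119974e-01]), 'joint_vel': array([ 0.00036093, -0.00092847, -0.00023316, -0.00151244, -0.00039736,
        0.00176969]), 'joint_efforts': array([ 7.94949847e-04, -4.96899211e+01, -3.89396381e+01, -1.07051068e-05,
        1.08929197e-02, -4.57419745e-06]), 'tcp_pos': array([ 0.15138864, -0.60569802,  0.19770862]), 'orientation': array([ 9.92516307e-01,  1.22108248e-01, -5.80070373e-06, -9.77539503e-04]), 'contact_force': array([-0.51519432,  0.16971795,  1.14236042]), 'wrist_torque': array([-0.01891168,  0.01315605, -0.01062447]), 'finger_gap': 0.9987659457067077}
side {'mtx': array([[484.96967674,   0.        , 319.54541713],
       [  0.        , 484.96967674, 202.53825702],
       [  0.        ,   0.        ,   1.        ]]), 'dist_coeffs': array([-0.0421081,  0.       ,  0.       ,  0.       ,  0.       ]), 'rvec': array([ 0.20681047, -2.80878821,  1.21275778]), 'tvec': array([0.56160079, 0.12590075, 1.59038198])}
top {'mtx': array([[379.40619209,   
[... 248 characters left out ...]
-2.17240203,  0.12590582]), 'tvec': array([0.01193647, 0.56836204, 1.12820736])}
wrist {'mtx': array([[321.00445187,   0.        , 317.3841707 ],
       [  0.        , 321.00445187, 197.34489013],
       [  0.        ,   0.        ,   1.        ]]), 'dist_coeffs': array([-0.04440718,  0.        ,  0.        ,  0.        ,  0.        ]), 'tool_from_camera': array([[-1.29763462e-05, -9.65194523e-01, -2.61533042e-01,
         6.70036713e-02],
       [ 9.99999742e-01, -2.00222432e-04,  6.89309660e-04,
        -3.14330455e-04],
       [-7.17682691e-04, -2.61532966e-01,  9.65194277e-01,
        -1.74377843e-01],
       [ 0.00000000e+00,  0.00000000e+00,  0.00000000e+00,
         1.00000000e+00]])}
```

View pics/top0.png

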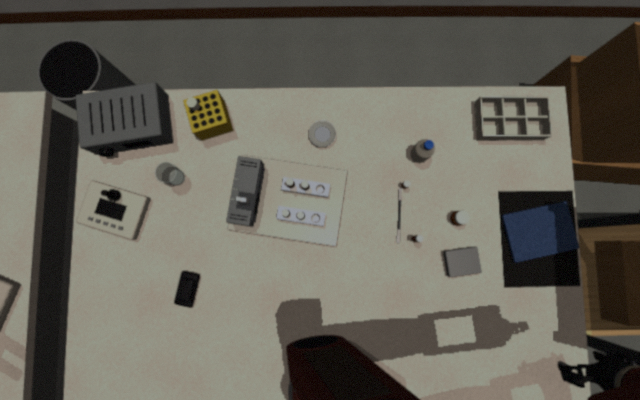

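View pics/side0.png

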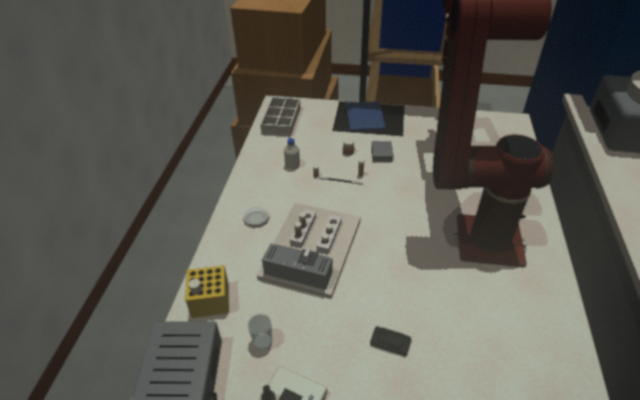

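View pics/wrist0.png

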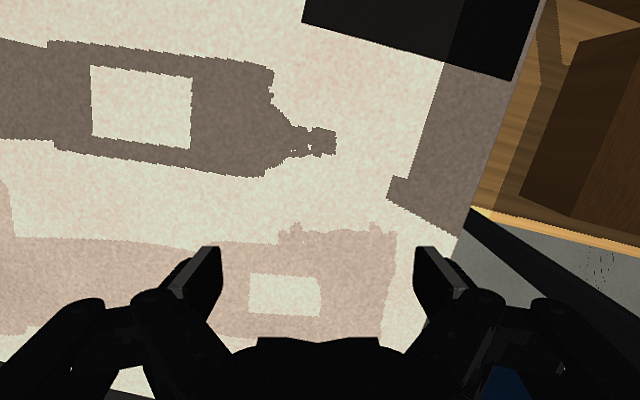

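The top view shows the stand at about (290,200), the loose vials at (405,185) and (418,238), and the spatula between them. Next I'll zoom in and measure.

```bash
cat > h.py <<'E'
import numpy as np,cv2
from scipy.spatial.transform import Rotation as R
def cam(c,pose=None):
    if "rvec" in c:
        Rm=cv2.Rodrigues(np.array(c["rvec"]))[0]; return Rm.T,-Rm.T@np.ravel(c["tvec"])
    T=c["tool_from_camera"]; q,p=pose; Rw=R.from_quat(q).as_matrix()
    return Rw@T[:3,:3], Rw@T[:3,3]+p
def ray(c,uv,pose=None):
    Rc,o=cam(c,pose)
    x=cv2.undistortPoints(np.array(uv,float).reshape(-1,1,2),c["mtx"],c["dist_coeffs"]).reshape(-1,2)
    return o,np.c_[x,np.ones(len(x))]@Rc.T
def plane(c,uv,z,pose=None):
    o,d=ray(c,uv,pose); return o+d*((z-o[2])/d[:,2])[:,None]
def proj(c,P,pose=None):
    Rc,o=cam(c,pose); X=(np.atleast_2d(P)-o)@Rc
    return cv2.projectPoints(X,np.zeros(3),np.zeros(3),c["mtx"],c["dist_coeffs"])[0].reshape(-1,2)
def crop(im,x0,y0,x1,y1,s,name):
    cv2.imwrite(name,cv2.resize(im[y0:y1,x0:x1],None,fx=s,fy=s,interpolation=cv2.INTER_CUBIC))
E
python3 - <<'E'
from h import *
t=cv2.imread("pics/top0.png");s=cv2.imread("pics/side0.png")
crop(t,220,140,360,260,5,"pics/t1.png");crop(t,380,160,480,280,5,"pics/t2.png")
crop(s,250,150,400,300,4,"pics/s1.png")
E
```

```text
(no output)
```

View pics/t1.png

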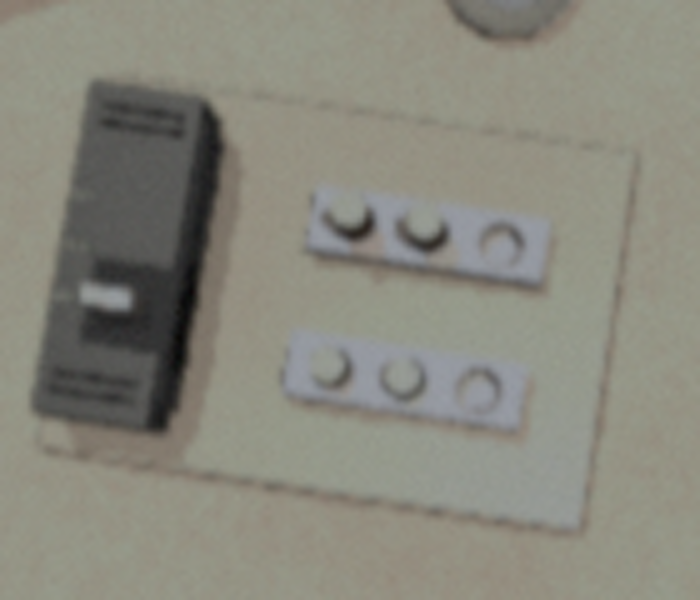

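View pics/t2.png

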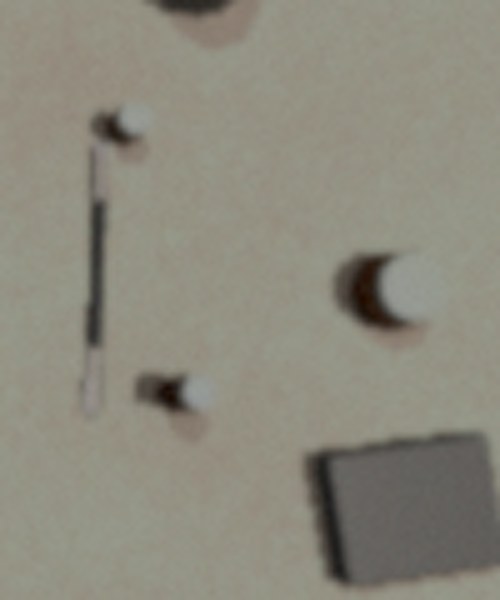

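View pics/s1.png

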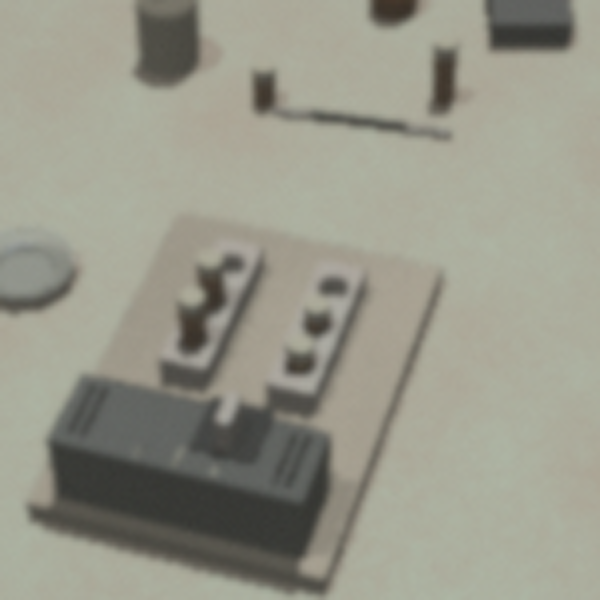

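Far row is tall and the near row is short. The far loose vial at (406,184) is the short one, and the near one at (419,238) is tall.

```bash
python3 - <<'E'
from h import *
from plant import r
c=r.calibration("top");cs=r.calibration("side")
def p(u,v,x0,y0,s): return [x0+(u+.5)/s-.5,y0+(v+.5)/s-.5]
np.set_printoptions(precision=4,suppress=True)
T=lambda l,x0,y0,z:plane(c,[p(u,v,x0,y0,5) for u,v in l],z)
print("short cap",T([(134,121)],380,160,.045),"tall cap",T([(199,393)],380,160,.070))
print("plate corners FL? TR,BR,BL",T([(638,150),(582,530),(38,453)],220,140,.02))
h=T([(502,244),(479,389)],220,140,.046);print("holes far,near",h)
print("fixed tall caps",T([(425,226),(352,213)],220,140,.096),"fixed short",T([(404,377),(329,367)],220,140,.071))
print("tab",T([(106,297)],220,140,.125))
print("bar far corners TL,TR,BR,BL",T([(316,188),(550,216),(544,284),(305,250)],220,140,.046))
print("bar near",T([(292,332),(527,372),(519,430),(285,397)],220,140,.046))
# side check by planes
S=lambda l,z:plane(cs,[p(u,v,250,150,4) for u,v in l],z)
print("side short cap",S([(264,73)],.045),"tall",S([(446,48)],.07),"holes far near",S([(234,262),(334,285)],.046),"fixed tall",S([(210,261),(192,295)],.096),"tab",S([(228,402)],.125))
d=np.load("pics/top0.npy")
print(d[184,406],d[238,419])
# mask caps
for n,img in(("top",cv2.imread("pics/top0.png")),):
    g=img.min(2).astype(int)
    print(g[178:192,398:412]); print(g[231:246,410:426])
E
```

```text
short cap [[ 0.6175 -0.2507  0.045 ]] tall cap [[ 0.4515 -0.2775  0.07  ]]
plate corners FL? TR,BR,BL [[ 0.6685 -0.0726  0.02  ]
 [ 0.4328 -0.034   0.02  ]
 [ 0.4832  0.2998  0.02  ]]
holes far,near [[0.606  0.0129 0.046 ]
 [0.5179 0.0277 0.046 ]]
fixed tall caps [[0.6095 0.0573 0.096 ]
 [0.6176 0.0998 0.096 ]] fixed short [[0.5236 0.0714 0.071 ]
 [0.53   0.1156 0.071 ]]
tab [[0.5662 0.2364 0.125 ]]
bar far corners TL,TR,BR,BL [[ 0.6418  0.1261  0.046 ]
 [ 0.6229 -0.0165  0.046 ]
 [ 0.5812 -0.0123  0.046 ]
 [ 0.6036  0.1327  0.046 ]]
bar near [[ 0.5536  0.1405  0.046 ]
 [ 0.5278 -0.0014  0.046 ]
 [ 0.4929  0.0038  0.046 ]
 [ 0.5143  0.1446  0.046 ]]
side short cap [[ 0.62   -0.2423  0.045 ]] tall [[ 0.4536 -0.2707  0.07  ]] holes far near [[0.6049 0.0095 0.046 ]
 [0.5183 0.0248 0.046 ]] fixed tall [[0.614  0.0606 0.096 ]
 [0.6213 0.1001 0.096 ]] tab [[0.5686 0.2309 0.125 ]]
1.1576421 1.1155183
[[126 127 125 128 128 130 125 127 127 128 129 127 128 130]
 [127 126 128 128 129 128 128 130 131 131 128 129 130 131]
 [129 127 125 126 123 125 126 135 135 135 136 132 132 131]
 [126 121 116 12
[... 939 characters left out ...]
 139 140 141 137 134 134 134]
 [ 66  55  47  43  40  51  81 120 143 148 147 144 142 135 132 133]
 [ 59  42  24   7  19  43  90 133 147 148 150 148 145 141 135 131]
 [ 57  31  13  11  21  47  96 135 149 150 150 151 142 139 134 132]
 [ 59  37  22   8   3  41  88 130 145 148 148 147 144 138 135 133]
 [ 78  61  44  26  16  32  69 108 137 145 148 147 143 135 133 130]
 [106  98  83  58  39  43  57  87 116 130 140 139 137 132 132 130]
 [126 123 112  92  76  79  81  88  98 111 125 129 131 128 132 131]
 [129 128 128 115 102 103 102 103 104 108 115 121 128 129 130 131]
 [128 130 129 123 113 109 108 110 109 114 115 120 127 129 129 128]
 [127 127 129 127 112 112 109 112 110 113 112 121 127 130 130 128]]
```

Call:
step_arm([
  {"translation": [0.03, 0.022, 0], "twist": [0, 0, 5.6]},
  {"translation": [0.03, 0.022, 0], "twist": [0, 0, 5.6]},
  {"translation": [0.03, 0.022, 0], "twist": [0, 0, 5.6]},
  {"translation": [0.03, 0.022, 0], "twist": [0, 0, 5.6]},
  {"translation": [0.03, 0.022, 0], "twist": [0, 0, 5.6]},
  {"translation": [0.03, 0.022, 0], "twist": [0, 0, 5.6]},
  {"translation": [0.03, 0.022, 0], "twist": [0, 0, 5.6]},
  {"translation": [0.03, 0.022, 0], "twist": [0, 0, 5.6]},
])

```text
time: 0.82
tcp_pos: [0.3926, -0.4289, 0.1986]
orientation: [0.87, 0.493, -0.0, -0.0]
contact_force: [-0.1, 0.2, 0.6]
finger_gap: 1.004
```

Call:
step_arm([
  {"translation": [0.03, 0.022, 0], "twist": [0, 0, 5.6]},
  {"translation": [0.03, 0.022, 0], "twist": [0, 0, 5.6]},
  {"translation": [0.03, 0.022, 0], "twist": [0, 0, 5.6]},
  {"translation": [0.03, 0.022, 0], "twist": [0, 0, 5.6]},
  {"translation": [0, 0, 0]},
  {"translation": [0, 0, 0]},
])

```text
validation failed for argument at $.mo...
```

```bash
cat >> h.py <<'E'
def shot(r,name):
    s=r.observe(); p,d=r.camera("wrist"); cv2.imwrite(f"pics/{name}.png",p); np.savez(f"pics/{name}.npz",q=s["orientation"],p=s["tcp_pos"],d=d)
    print(s["time"],s["tcp_pos"],R.from_quat(s["orientation"]).as_matrix()[:2,0],s["finger_gap"],s["contact_force"])
def pose(name):
    z=np.load(f"pics/{name}.npz"); return z["q"],z["p"]
E
python3 - <<'E'
from h import *
from plant import r
shot(r,"w1")
E
```

```text
0.8167 [ 0.39259887 -0.42888388  0.19855803] [0.5136039 0.8580274] 1.0038199892974602 [-0.13461279  0.15570115  0.55264283]
```

View pics/w1.png

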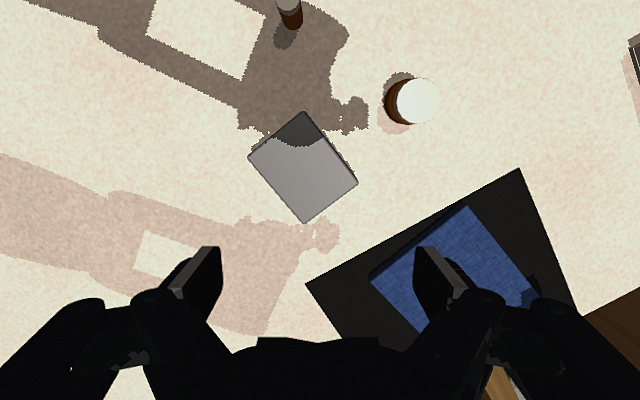

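The second call was refused, and the view only shows the slide box, the jar, and the tall vial at the top edge (290,12). I'll continue the move.

Call:
step_arm([
  {"translation": [0.033, 0.022, 0], "twist": [0, 0, 5.6]},
  {"translation": [0.033, 0.022, 0], "twist": [0, 0, 5.6]},
  {"translation": [0.033, 0.022, 0], "twist": [0, 0, 5.6]},
  {"translation": [0.033, 0.022, 0], "twist": [0, 0, 5.6]},
  {"translation": [0, 0, 0], "twist": [0, 0, 0]},
  {"translation": [0, 0, 0], "twist": [0, 0, 0]},
])

```text
time: 1.37
tcp_pos: [0.5246, -0.3407, 0.1981]
orientation: [0.758, 0.652, -0.0, -0.0]
contact_force: [-0.4, -0.5, 0.3]
finger_gap: 1.003
```

```bash
python3 - <<'E'
from h import *
from plant import r
shot(r,"w2")
E
```

```text
1.3667 [ 0.52457857 -0.34072975  0.19814517] [0.14968641 0.98873343] 1.0031551314599434 [-0.39030561 -0.54885744  0.25658168]
```

View pics/w2.png

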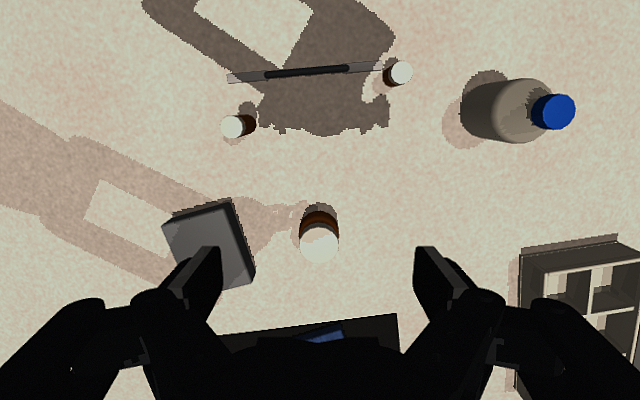

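Wrist view: tall vial's cap at (232,126), short vial's cap at (401,73). The clearance around both is good.

```bash
cat > caps.py <<'E'
from h import *
def cap(name,c,box,z,thr=190):
    im=cv2.imread(f"pics/{name}.png"); x0,y0,x1,y1=box
    g=im[y0:y1,x0:x1].astype(int)
    m=((g.min(2)>thr)&((g[...,2]-g[...,0])<14)).astype(np.uint8)
    n,l,st,ce=cv2.connectedComponentsWithStats(m)
    k=1+np.argmax(st[1:,4]); (u,v),rad=cv2.minEnclosingCircle(np.argwhere(l==k)[:,::-1].astype(np.float32))
    u+=x0;v+=y0
    print(st[k,4],ce[k]+[x0,y0],(u,v),rad,plane(c,[[u,v],ce[k]+[x0,y0]],z,pose(name)))
E
python3 - <<'E'
from caps import *
from plant import r
c=r.calibration("wrist")
im=cv2.imread("pics/w2.png"); print(im[126,232],im[73,401],im[126,190],im[70,440])
cap("w2",c,(212,106,262,146),.070,200);cap("w2",c,(380,50,425,96),.045,200)
crop(im,212,56,432,146,3,"pics/w2c.png")
E
```

```text
[187 203 197] [191 202 197] [170 188 197] [168 188 196]
5 [239.2 133. ] (239.0, 133.0) 2.2361679077148438 [[ 0.46019744 -0.28386865  0.07      ]
 [ 0.46038216 -0.28389745  0.07      ]]
4 [395.5   80.25] (395.5, 80.0) 1.8028756380081177 [[ 0.61453067 -0.25760521  0.045     ]
 [ 0.61450882 -0.25783572  0.045     ]]
```

View pics/w2c.png

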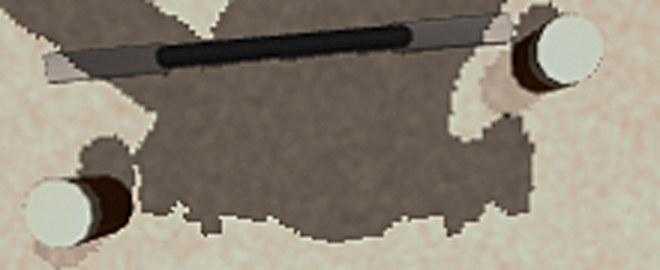

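Caps are greenish-white (G≥R), so I'll mask on G−R.

```bash
sed -i 's/m=((g.min(2)>thr).*/m=((g.max(2)>thr)\&(g[...,1]>=g[...,2]+1)).astype(np.uint8); m=cv2.morphologyEx(m,cv2.MORPH_OPEN,np.ones((3,3),np.uint8))/' caps.py
python3 - <<'E'
from caps import *
from plant import r
np.set_printoptions(precision=4,suppress=True)
c=r.calibration("wrist")
cap("w2",c,(212,106,262,146),.070,150);cap("w2",c,(380,50,425,96),.045,150)
E
```

```text
377 [230.8992 126.756 ] (231.35106468200684, 126.56382942199707) 11.424909591674805 [[ 0.4544 -0.277   0.07  ]
 [ 0.4539 -0.2771  0.07  ]]
378 [401.5344  71.9868] (401.2777786254883, 72.0) 11.233455657958984 [[ 0.6208 -0.2511  0.045 ]
 [ 0.621  -0.2511  0.045 ]]
```

Call:
step_arm([
  {"translation": [0.024, 0.0224, -0.015], "twist": [0, 0, 0]},
  {"translation": [0.024, 0.0224, -0.015], "twist": [0, 0, 0]},
  {"translation": [0.024, 0.0224, -0.015], "twist": [0, 0, 0]},
  {"translation": [0.024, 0.0225, -0.015], "twist": [0, 0, 0]},
  {"translation": [0, 0, -0.035], "twist": [0, 0, 0]},
  {"translation": [0, 0, -0.025], "twist": [0, 0, 0]},
  {"translation": [0, 0, 0], "twist": [0, 0, 0]},
  {"translation": [0, 0, 0], "twist": [0, 0, 0]},
], grip=0.055)

```text
time: 2.08
tcp_pos: [0.617, -0.2532, 0.077]
orientation: [0.76, 0.65, -0.001, -0.002]
contact_force: [0.2, -0.5, 0.7]
finger_gap: 0.643
```

```bash
python3 - <<'E'
from h import *
from plant import r
shot(r,"w3")
E
```

```text
2.0833 [ 0.61699399 -0.25324977  0.07695958] [0.15501552 0.98791122] 0.6433258450822449 [ 0.18907218 -0.46014344  0.72377075]
```

View pics/w3.png

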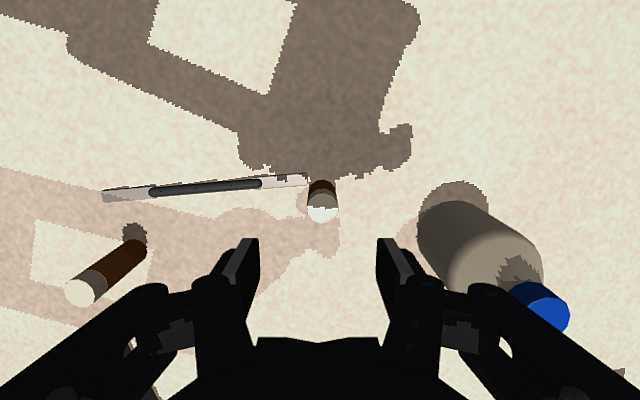

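```bash
python3 - <<'E'
from caps import *
from plant import r
np.set_printoptions(precision=4,suppress=True)
c=r.calibration("wrist")
cap("w3",c,(300,190,345,235),.045,150);cap("w3",c,(60,265,105,315),.070,150)
crop(cv2.imread("pics/w3.png"),280,160,360,240,6,"pics/w3c.png")
E
```

```text
343 [321.2303 213.3353] (322.32758712768555, 209.5) 14.748990058898926 [[ 0.6212 -0.2516  0.045 ]
 [ 0.62   -0.2542  0.045 ]]
16 [ 61.5625 268.0625] (61.5, 268.0) 2.5000998973846436 [[ 0.4495 -0.2573  0.07  ]
 [ 0.4495 -0.2573  0.07  ]]
```

View pics/w3c.png

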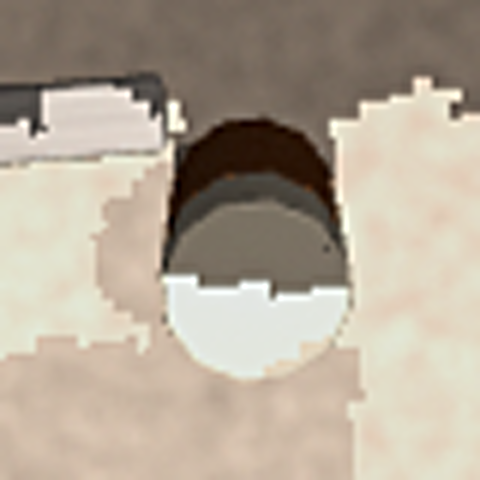

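Call:
step_arm([
  {"translation": [0.002, 0.001, 0], "twist": [0, 0, 0]},
  {"translation": [0.002, 0.001, 0], "twist": [0, 0, 0]},
  {"translation": [0, 0, -0.015], "twist": [0, 0, 0]},
  {"translation": [0, 0, -0.015], "twist": [0, 0, 0]},
  {"translation": [0, 0, -0.015], "twist": [0, 0, 0]},
  {"translation": [0, 0, -0.008], "twist": [0, 0, 0]},
  {"translation": [0, 0, 0], "twist": [0, 0, 0]},
  {"translation": [0, 0, 0], "twist": [0, 0, 0]},
])

```text
time: 2.8
tcp_pos: [0.6224, -0.25, 0.024]
orientation: [0.759, 0.651, -0.001, -0.001]
contact_force: [0.4, 0.6, -0.4]
finger_gap: 0.647
```

Call:
step_arm([
  {"translation": [0, 0, 0], "twist": [0, 0, 0]},
  {"translation": [0, 0, 0], "twist": [0, 0, 0]},
  {"translation": [0, 0, 0], "twist": [0, 0, 0]},
  {"translation": [0, 0, 0], "twist": [0, 0, 0]},
  {"translation": [0, 0, 0], "twist": [0, 0, 0]},
  {"translation": [0, 0, 0], "twist": [0, 0, 0]},
], grip=0.015, newtons=30)

```text
time: 3.3
tcp_pos: [0.6237, -0.2508, 0.0262]
orientation: [0.759, 0.651, 0.0, 0.0]
contact_force: [0.7, 0.2, 0.9]
finger_gap: 0.175
```

```bash
python3 - <<'E'
from h import *
from plant import r
shot(r,"w4")
E
```

```text
3.3 [ 0.6236711  -0.25076629  0.02617885] [0.15249247 0.98830461] 0.17524754009089535 [0.66884357 0.18111484 0.90381211]
```

View pics/w4.png

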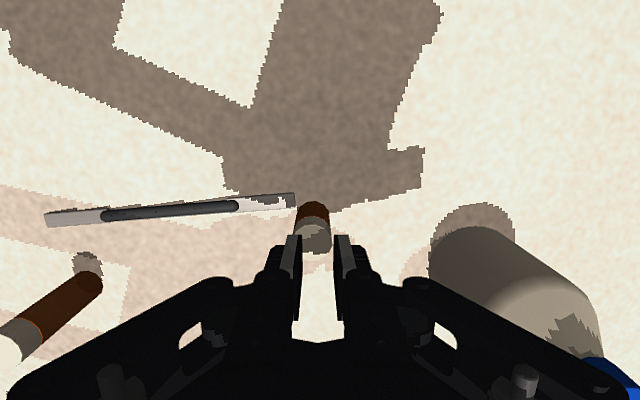

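```bash
python3 - <<'E'
from h import *
from plant import r
c=r.calibration("wrist"); q,p=pose("w4")
for P in ([0.6212,-.2516,0],[0.6212,-.2516,.045],p,p+[0,0,.019]): print(proj(c,[P],(q,p)))
d=np.load("pics/w4.npz")["d"]
print(d[238,315],d[225,313],d[270,290],d[270,343],d[245,292])
crop(cv2.imread("pics/w4.png"),250,180,390,320,5,"pics/w4c.png")
E
```

```text
[[312.78649625 217.09261528]]
[[311.78061652 244.78324952]]
[[316.24570101 229.69637882]]
[[316.19686773 242.79447516]]
0.16825563 0.16664475 0.11623701 0.11700669 0.13734934
```

View pics/w4c.png

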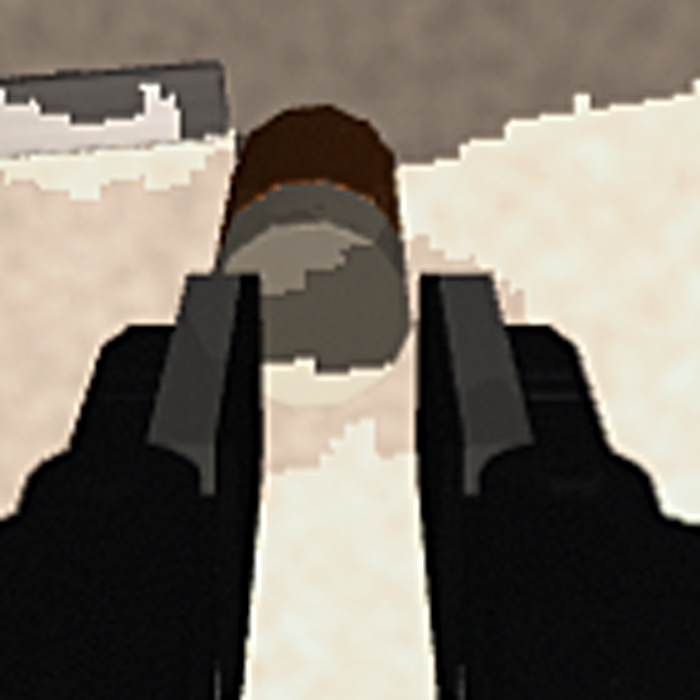

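```bash
python3 - <<'E'
from h import *
from plant import r
np.set_printoptions(precision=4,suppress=True)
c=r.calibration("wrist"); q,p=pose("w4"); d=np.load("pics/w4.npz")["d"]
for u,v in((293,237),(298,237),(301,240),(336,240),(341,237),(346,240),(345,260),(315,238),(313,205)):
    o,dd=ray(c,[[u,v]],(q,p)); P=o+dd[0]*d[v,u]
    print(u,v,d[v,u],P, R.from_quat(q).inv().apply(P-p))
print(r.observe()["finger_gap"])
E
```

```text
293 237 0.144446 [ 0.6152 -0.2376  0.0659] [ 0.0117 -0.0104 -0.0397]
298 237 0.14367367 [ 0.6175 -0.2376  0.0666] [ 0.012  -0.0081 -0.0404]
301 240 0.14620526 [ 0.6183 -0.2401  0.0646] [ 0.0097 -0.0069 -0.0384]
336 240 0.14184116 [ 0.6341 -0.2408  0.0687] [ 0.0114  0.0088 -0.0425]
341 237 0.14575516 [ 0.6366 -0.2414  0.0647] [ 0.0112  0.0113 -0.0385]
346 240 0.14107254 [ 0.6385 -0.2412  0.0694] [ 0.0117  0.0132 -0.0432]
345 260 0.123044915 [ 0.6364 -0.2412  0.0882] [ 0.0114  0.0112 -0.062 ]
315 238 0.16825563 [ 0.6234 -0.2486  0.0438] [ 0.0021 -0.0006 -0.0177]
313 205 0.19864663 [ 0.6232 -0.2404  0.0101] [ 0.0101 -0.002   0.016 ]
0.17531543457219823
```

The gap of 15 mm is narrower than the vial, so the fingers closed above it. By depth the tips are about 38 mm behind the TCP. I'll cross-check with the side camera.

```bash
python3 - <<'E'
from h import *
from plant import r
p,d=r.camera("side"); c=r.calibration("side")
print(proj(c,[[0.6237,-.2508,.026],[0.6212,-.2516,0],[0.6212,-.2516,.045]]))
crop(p,260,110,370,210,6,"pics/s2.png")
cw=r.calibration("wrist"); q,pp=pose("w4"); dd=np.load("pics/w4.npz")["d"]
for u,v in((550,150),(420,215),(100,120)):
    o,k=ray(cw,[[u,v]],(q,pp)); print(o+k[0]*dd[v,u])
E
```

```text
[[315.12319219 170.28947933]
 [315.95293276 175.4955616 ]
 [315.70575653 166.28677008]]
[ 7.77929488e-01 -2.30483004e-01  5.18918685e-05]
[ 6.91321813e-01 -2.60919084e-01  4.13784391e-04]
[ 0.49921399 -0.16874358 -0.00189102]
```

View pics/s2.png

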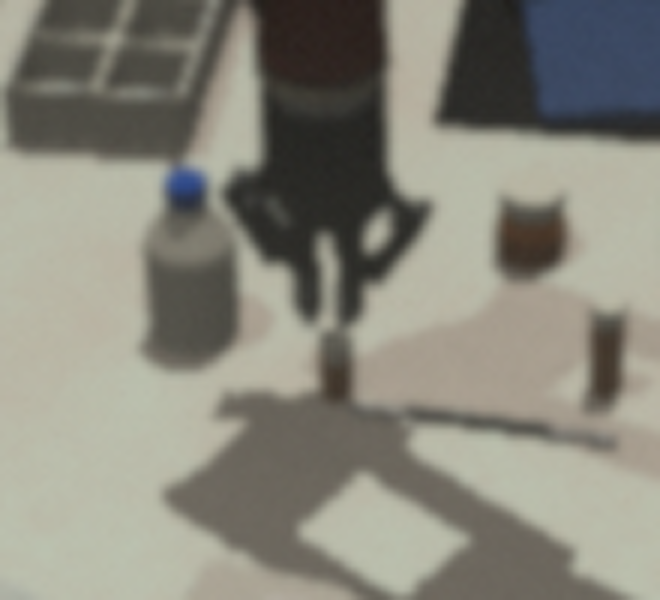

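The side view confirms it: the tips hang just above the short vial's cap, roughly 35 mm behind the reported TCP. From here I'll work by observed tip height. I'll open, go lower while watching the force, and look again.

Call:
step_arm([
  {"translation": [-0.002, -0.0008, 0], "twist": [0, 0, 0]},
  {"translation": [0, 0, 0], "twist": [0, 0, 0]},
  {"translation": [0, 0, 0], "twist": [0, 0, 0]},
  {"translation": [0, 0, -0.01], "twist": [0, 0, 0]},
  {"translation": [0, 0, -0.01], "twist": [0, 0, 0]},
  {"translation": [0, 0, 0], "twist": [0, 0, 0]},
], grip=0.05)

```text
time: 3.9
tcp_pos: [0.6194, -0.2503, 0.0024]
orientation: [0.759, 0.651, -0.001, -0.002]
contact_force: [-1.0, 0.6, -0.6]
finger_gap: 0.587
```

```bash
python3 - <<'E'
from h import *
from plant import r
shot(r,"w5")
p,d=r.camera("side");crop(p,260,110,370,210,6,"pics/s3.png")
E
```

```text
3.9 [ 0.61938457 -0.25034987  0.00236595] [0.15259057 0.98828816] 0.5873191608656857 [-1.00553317  0.55514645 -0.60311107]
```

View pics/w5.png

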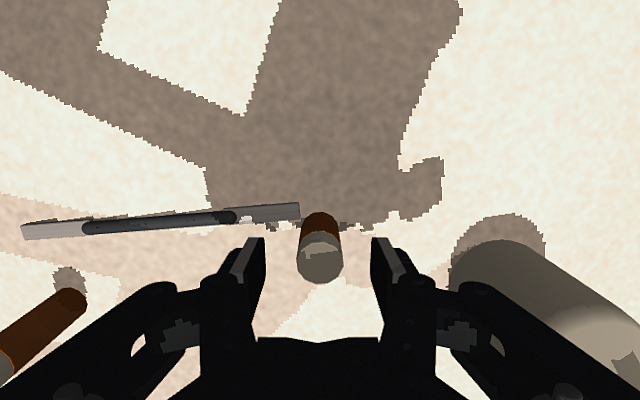

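View pics/s3.png

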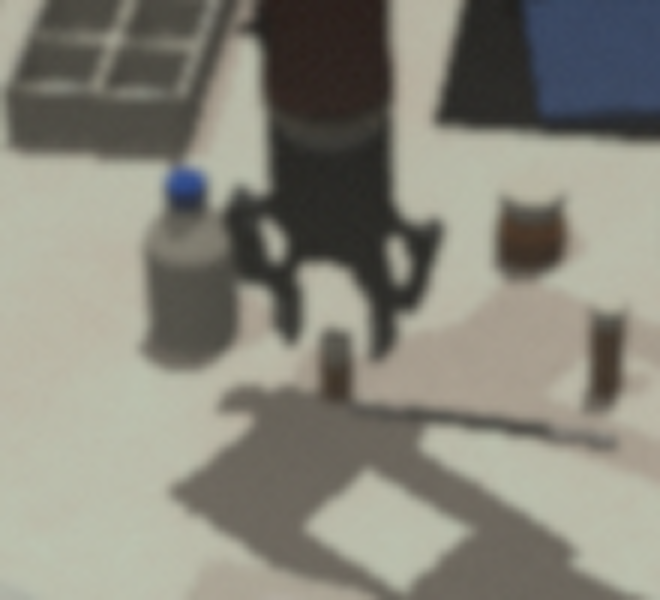

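```bash
python3 - <<'E'
from h import *
from plant import r
np.set_printoptions(precision=4,suppress=True)
t=r.calibration("top"); print("bottle cap",plane(t,[[428,145]],.12))
c=r.calibration("wrist"); q,p=pose("w5"); d=np.load("pics/w5.npz")["d"]
for u,v in((255,240),(262,240),(375,240),(385,245),(320,270),(530,265),(460,262),(480,300),(440,300)):
    o,dd=ray(c,[[u,v]],(q,p)); P=o+dd[0]*d[v,u]
    print(u,v,P, R.from_quat(q).inv().apply(P-p))
E
```

```text
bottle cap [[ 0.7182 -0.3006  0.12  ]]
255 240 [ 0.5945 -0.2352  0.0445] [ 0.0112 -0.0271 -0.042 ]
262 240 [ 0.5969 -0.2367  0.0419] [ 0.0101 -0.0245 -0.0394]
375 240 [ 0.647  -0.2428  0.0455] [ 0.0117  0.026  -0.0432]
385 245 [ 0.6506 -0.2441  0.0493] [ 0.011   0.0297 -0.047 ]
320 270 [ 0.6208 -0.2543  0.0442] [-0.0036  0.0018 -0.0418]
530 265 [ 0.723  -0.2726  0.0356] [-0.0061  0.1057 -0.0337]
460 262 [ 0.7003 -0.2822  0.0057] [-0.0191  0.0848 -0.0038]
480 300 [ 0.6701 -0.2455  0.0938] [ 0.0127  0.049  -0.0917]
440 300 [ 0.6611 -0.2497  0.0851] [ 0.0071  0.0407 -0.0829]
```

Call:
step_arm([
  {"translation": [0.0015, -0.0005, -0.006], "twist": [0, 0, 0]},
  {"translation": [0, 0, -0.006], "twist": [0, 0, 0]},
  {"translation": [0, 0, -0.004], "twist": [0, 0, 0]},
  {"translation": [0, 0, 0], "twist": [0, 0, 0]},
])

```text
time: 4.33
tcp_pos: [0.6221, -0.2515, -0.0117]
orientation: [0.759, 0.651, -0.0, -0.001]
contact_force: [-0.2, -1.0, -0.3]
finger_gap: 0.588
```

Call:
step_arm([
  {"translation": [0, 0, 0], "twist": [0, 0, 0]},
  {"translation": [0, 0, 0], "twist": [0, 0, 0]},
  {"translation": [0, 0, 0], "twist": [0, 0, 0]},
  {"translation": [0, 0, 0], "twist": [0, 0, 0]},
  {"translation": [0, 0, 0], "twist": [0, 0, 0]},
  {"translation": [0, 0, 0], "twist": [0, 0, 0]},
], grip=0.012)

```text
time: 4.83
tcp_pos: [0.6232, -0.2521, -0.0099]
orientation: [0.759, 0.651, 0.0, 0.0]
contact_force: [1.1, 0.1, 0.5]
finger_gap: 0.245
```

```bash
python3 - <<'E'
from h import *
from plant import r
shot(r,"w6")
E
```

```text
4.8333 [ 0.6232152  -0.25212269 -0.00986782] [0.15258624 0.98829013] 0.24514279945005682 [1.0721556  0.06651463 0.51985655]
```

View pics/w6.png

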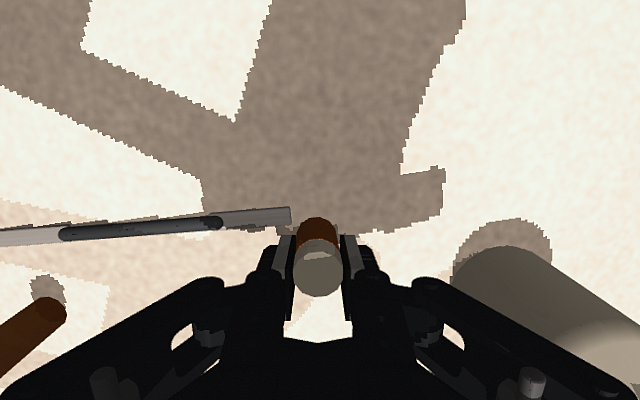

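Vial gripped at 21 mm. Lift and move towards the stand, stopping short to measure the holes.

Call:
step_arm([
  {"translation": [0, 0, 0.02], "twist": [0, 0, 0]},
  {"translation": [0, 0, 0.04], "twist": [0, 0, 0]},
  {"translation": [0, 0, 0.04], "twist": [0, 0, 0]},
  {"translation": [-0.018, 0.03, 0.02], "twist": [0, 0, 0]},
  {"translation": [-0.018, 0.03, 0], "twist": [0, 0, 0]},
  {"translation": [-0.018, 0.03, 0], "twist": [0, 0, 0]},
  {"translation": [-0.018, 0.03, 0], "twist": [0, 0, 0]},
  {"translation": [-0.018, 0.03, 0], "twist": [0, 0, 0]},
])

```text
time: 5.55
tcp_pos: [0.5319, -0.1008, 0.11]
orientation: [0.759, 0.651, 0.0, 0.0]
contact_force: [0.9, -0.0, -0.4]
finger_gap: 0.247
```

Call:
step_arm([
  {"translation": [-0.016, 0.03, 0], "twist": [0, 0, 0]},
  {"translation": [0, 0.015, 0], "twist": [0, 0, 0]},
  {"translation": [0, 0, 0], "twist": [0, 0, 0]},
  {"translation": [0, 0, 0], "twist": [0, 0, 0]},
  {"translation": [0, 0, 0], "twist": [0, 0, 0]},
])

```text
time: 5.97
tcp_pos: [0.5175, -0.0577, 0.1102]
orientation: [0.759, 0.651, 0.0, 0.001]
contact_force: [0.6, -0.6, -0.2]
finger_gap: 0.246
```

```bash
python3 - <<'E'
from h import *
from plant import r
shot(r,"w7")
E
```

```text
5.9667 [ 0.51754842 -0.05767427  0.11015555] [0.15240919 0.98831732] 0.24601568531702328 [ 0.61642229 -0.62688566 -0.18480017]
```

View pics/w7.png

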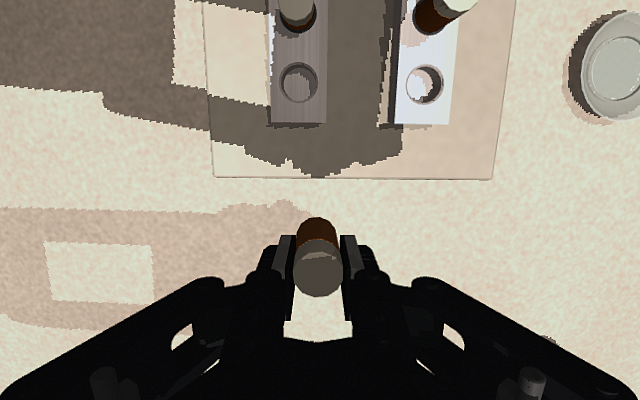

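Empty holes seen at about (299,82), near/short row, and (424,85), far/tall row. The plate edge is parallel to the image. I'll refine the measurement.

```bash
python3 - <<'E'
from h import *
crop(cv2.imread("pics/w7.png"),260,50,460,140,4,"pics/w7c.png")
crop(cv2.imread("pics/w7.png"),270,200,370,310,6,"pics/w7d.png")
E
```

```text
(no output)
```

View pics/w7c.png

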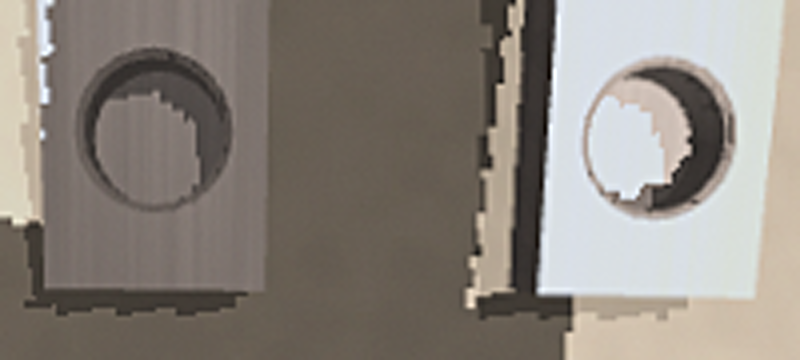

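View pics/w7d.png

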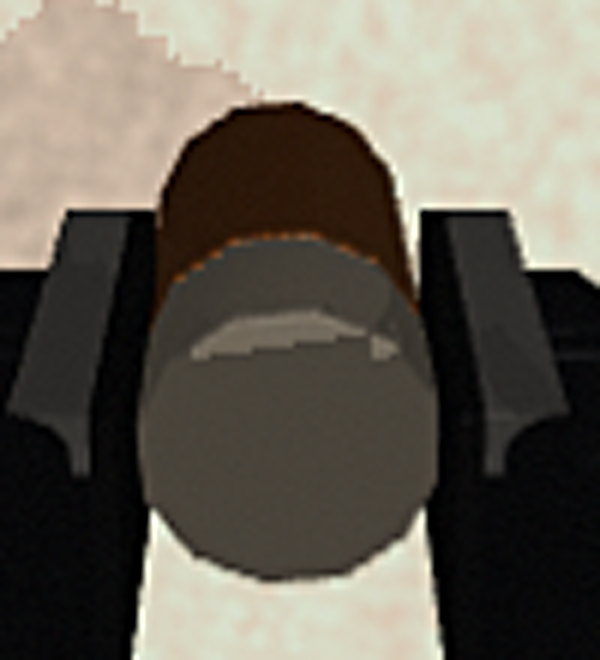

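```bash
python3 - <<'E'
from h import *
from plant import r
np.set_printoptions(precision=4,suppress=True)
c=r.calibration("wrist"); ps=pose("w7"); q,p=ps
f=lambda u,v,x,y,s:[x+(u+.5)/s-.5,y+(v+.5)/s-.5]
H=plane(c,[f(156.5,129.5,260,50,4),f(660,137.5,260,50,4)],.046,ps); print(H, np.linalg.norm(H[1]-H[0]),np.degrees(np.arctan2(*(H[1]-H[0])[1::-1])))
C=plane(c,[f(289,446,270,200,6)],p[2]+.0549,ps); print("cap",C,C-p,R.from_quat(q).inv().apply(C-p))
print("need",H[0]-C[0],H[1]-C[0])
# plate corners at z=.02
print(plane(c,[[214.5,177.5],[494,180.5]],.02,ps))
E
```

```text
[[0.5185 0.0294 0.046 ]
 [0.6066 0.0149 0.046 ]] 0.08927908907903398 -9.377741813334586
cap [[ 0.5185 -0.0562  0.1651]] [[0.0009 0.0015 0.0549]] [[ 0.0016  0.0007 -0.0549]]
need [ 0.0001  0.0856 -0.1191] [ 0.0881  0.0711 -0.1191]
[[ 0.4345 -0.0325  0.02  ]
 [ 0.6691 -0.0713  0.02  ]]
```

Call:
step_arm([
  {"translation": [0, 0.03, 0], "twist": [0, 0, 0]},
  {"translation": [0, 0.03, -0.01], "twist": [0, 0, 0]},
  {"translation": [0, 0.02, -0.015], "twist": [0, 0, 0]},
  {"translation": [0, 0.004, -0.02], "twist": [0, 0, 0]},
  {"translation": [0, 0, -0.01], "twist": [0, 0, 0]},
  {"translation": [0, 0, 0], "twist": [0, 0, 0]},
  {"translation": [0, 0, 0], "twist": [0, 0, 0]},
  {"translation": [0, 0, 0], "twist": [0, 0, 0]},
])

```text
time: 6.68
tcp_pos: [0.5179, 0.0259, 0.0556]
orientation: [0.76, 0.65, 0.0, 0.0]
contact_force: [0.4, 0.1, -0.5]
finger_gap: 0.245
```

```bash
python3 - <<'E'
from h import *
from plant import r
shot(r,"w8")
p,d=r.camera("side");crop(p,290,170,360,260,6,"pics/s8.png")
crop(cv2.imread("pics/w8.png"),240,150,400,310,4,"pics/w8c.png")
E
```

```text
6.6833 [0.51789236 0.02586258 0.05564635] [0.15405327 0.98806254] 0.2449666732613799 [ 0.3819589   0.11481966 -0.50673414]
```

View pics/w8c.png

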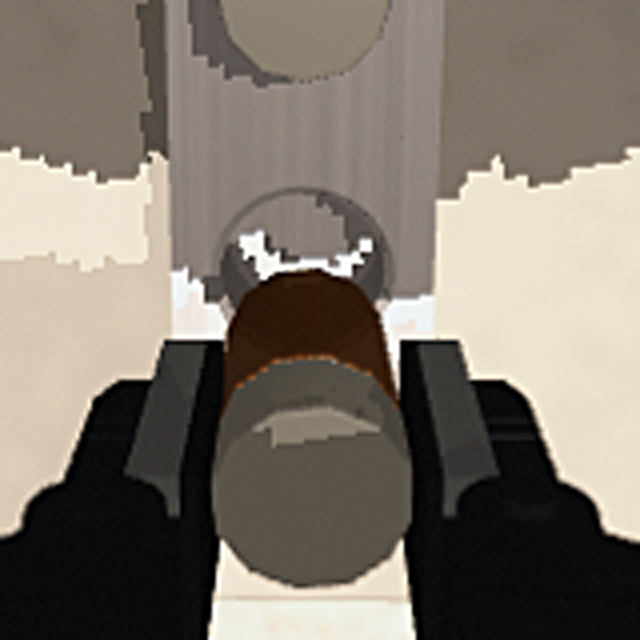

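View pics/s8.png

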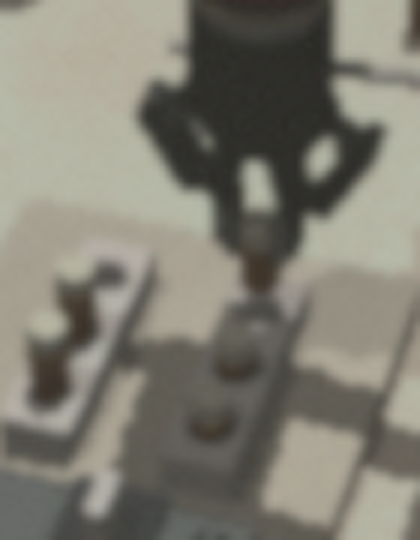

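```bash
python3 - <<'E'
from h import *
from plant import r
np.set_printoptions(precision=4,suppress=True)
c=r.calibration("wrist"); ps=pose("w8"); q,p=ps
f=lambda u,v,x,y,s:[x+(u+.5)/s-.5,y+(v+.5)/s-.5]
H=plane(c,[f(306,278,240,150,4)],.046,ps)
C=plane(c,[f(312,492,240,150,4)],p[2]+.0549,ps)
a=np.linspace(0,2*np.pi,72)
B=C[0]*[1,1,0]+np.c_[11e-3*np.cos(a),11e-3*np.sin(a),0*a+p[2]+.0099]
uv=(proj(c,B,ps)-[240,150])*4; print("pred bottom arc top",uv[uv[:,1].argmin()])
# hole top edge/left/right pred
for P in (H[0],[.5185,.0294,.046]):
  B=np.array(P)+np.c_[12.5e-3*np.cos(a),12.5e-3*np.sin(a),0*a]
  uv=(proj(c,B,ps)-[240,150])*4; print(uv.min(0),uv.max(0))
print(H,C,H-C)
E
```

```text
pred bottom arc top [309.4044 253.6731]
[221.9816 196.9631] [386.9995 353.2349]
[222.8151 193.9501] [387.9387 350.4249]
[[0.5183 0.029  0.046 ]] [[0.5188 0.0279 0.1105]] [[-0.0005  0.0011 -0.0645]]
```

Call:
step_arm([
  {"translation": [-0.0005, 0.0025, 0], "twist": [0, 0, 0]},
  {"translation": [0, 0, -0.008], "twist": [0, 0, 0]},
  {"translation": [0, 0, -0.006], "twist": [0, 0, 0]},
  {"translation": [0, 0, -0.006], "twist": [0, 0, 0]},
  {"translation": [0, 0, -0.004], "twist": [0, 0, 0]},
  {"translation": [0, 0, 0], "twist": [0, 0, 0]},
  {"translation": [0, 0, 0], "twist": [0, 0, 0]},
])

```text
time: 7.37
tcp_pos: [0.5163, 0.0294, 0.0303]
orientation: [0.759, 0.651, -0.0, -0.0]
contact_force: [0.7, -0.8, -1.6]
finger_gap: 0.246
```

```bash
python3 - <<'E'
from h import *
from plant import r
shot(r,"w9")
crop(cv2.imread("pics/w9.png"),240,150,400,310,4,"pics/w9c.png")
E
```

```text
7.3667 [0.5162862  0.02944881 0.03030307] [0.15254769 0.98829609] 0.2462716044232072 [ 0.68174494 -0.80953452 -1.62195987]
```

View pics/w9c.png

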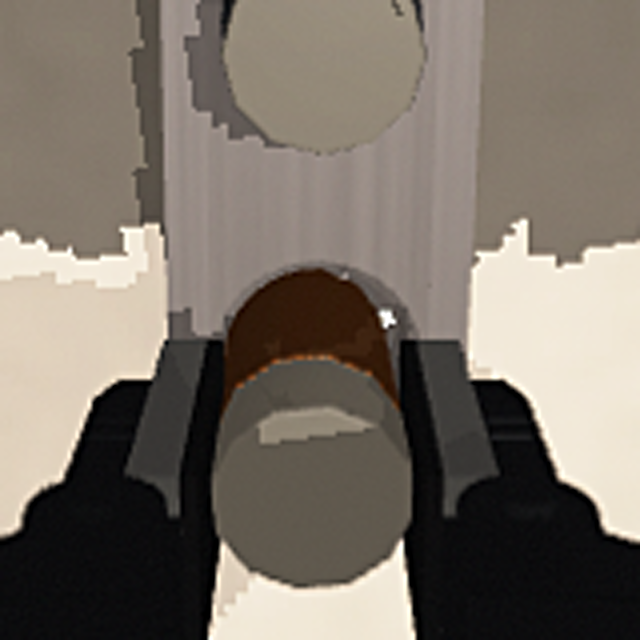

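Call:
step_arm([
  {"translation": [0.001, -0.0005, 0], "twist": [0, 0, 0]},
  {"translation": [0, 0, -0.004], "twist": [0, 0, 0]},
  {"translation": [0, 0, -0.003], "twist": [0, 0, 0]},
  {"translation": [0, 0, 0], "twist": [0, 0, 0]},
])

```text
time: 7.75
tcp_pos: [0.5166, 0.0292, 0.0229]
orientation: [0.759, 0.651, -0.001, -0.001]
contact_force: [0.3, 0.1, -0.9]
finger_gap: 0.246
```

Call:
step_arm([
  {"translation": [0, 0, -0.003], "twist": [0, 0, 0]},
  {"translation": [0, 0, -0.003], "twist": [0, 0, 0]},
  {"translation": [0, 0, 0], "twist": [0, 0, 0]},
])

```text
time: 8.0
tcp_pos: [0.5168, 0.0291, 0.017]
orientation: [0.759, 0.651, -0.0, -0.0]
contact_force: [-0.7, 0.1, 0.3]
finger_gap: 0.244
```

```bash
python3 - <<'E'
from h import *
from plant import r
shot(r,"w10")
crop(cv2.imread("pics/w10.png"),240,150,400,310,4,"pics/w10c.png")
p,d=r.camera("side");crop(p,290,170,360,260,6,"pics/s10.png")
E
```

```text
8.0 [0.5168199  0.02910081 0.01702531] [0.15252883 0.98829902] 0.24360445100291359 [-0.72183889  0.08792831  0.31229979]
```

View pics/w10c.png

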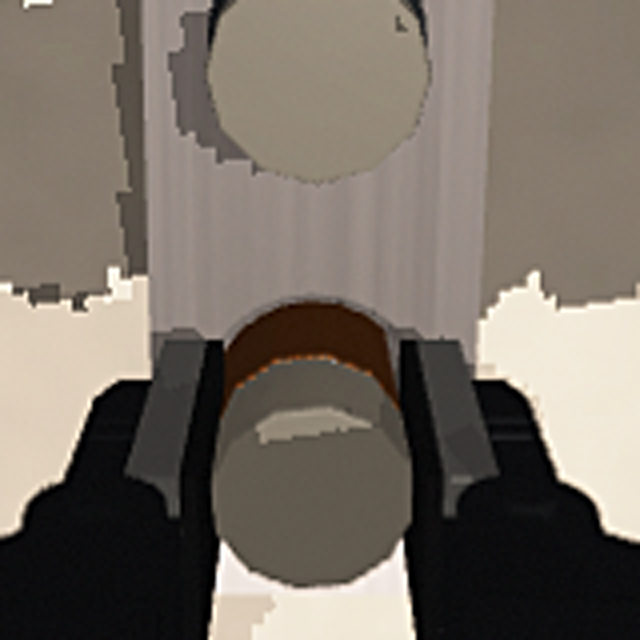

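View pics/s10.png

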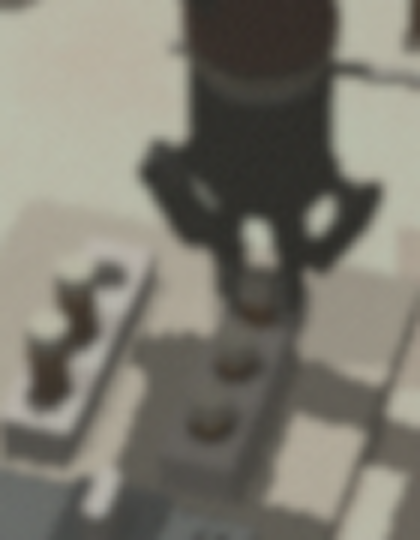

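The vial is in the hole. I'll feel for the bottom.

Call:
step_arm([
  {"translation": [0, 0, -0.0015], "twist": [0, 0, 0]},
  {"translation": [0, 0, -0.001], "twist": [0, 0, 0]},
  {"translation": [0, 0, 0], "twist": [0, 0, 0]},
])

```text
time: 8.35
tcp_pos: [0.5178, 0.029, 0.016]
orientation: [0.759, 0.651, 0.0, 0.0]
contact_force: [-2.4, -0.4, 5.5]
finger_gap: 0.243
```

Call:
step_arm([
  {"translation": [0, 0, -0.0015], "twist": [0, 0, 0]},
  {"translation": [0, 0, 0], "twist": [0, 0, 0]},
])

```text
time: 8.52
tcp_pos: [0.518, 0.0291, 0.0159]
orientation: [0.759, 0.651, 0.0, 0.0]
contact_force: [-7.8, 0.8, 17.7]
finger_gap: 0.248
```

Bottom reached at TCP z=0.016, exactly as computed, with 18 N. Relax, open and rise.

Call:
step_arm([
  {"translation": [0, 0, 0.0015], "twist": [0, 0, 0]},
  {"translation": [0, 0, 0], "twist": [0, 0, 0]},
])

```text
time: 8.68
tcp_pos: [0.5181, 0.029, 0.016]
orientation: [0.759, 0.651, 0.001, 0.001]
contact_force: [-1.0, -0.4, 4.6]
finger_gap: 0.244
```

Call:
step_arm([
  {"translation": [0, 0, 0], "twist": [0, 0, 0]},
  {"translation": [0, 0, 0], "twist": [0, 0, 0]},
  {"translation": [0, 0, 0], "twist": [0, 0, 0]},
  {"translation": [0, 0, 0.01], "twist": [0, 0, 0]},
  {"translation": [0, 0, 0.03], "twist": [0, 0, 0]},
  {"translation": [0, 0, 0.04], "twist": [0, 0, 0]},
  {"translation": [0, -0.02, 0.02], "twist": [0, 0, 0]},
  {"translation": [0, -0.03, 0], "twist": [0, 0, 0]},
], grip=0.05)

```text
time: 9.35
tcp_pos: [0.5217, -0.0203, 0.1221]
orientation: [0.758, 0.652, 0.004, 0.004]
contact_force: [2.0, -0.5, 0.7]
finger_gap: 0.583
```

```bash
python3 - <<'E'
from h import *
from plant import r
shot(r,"w11")
E
```

```text
9.35 [ 0.52165826 -0.02034569  0.12208452] [0.14910673 0.988821  ] 0.5825207297936282 [ 2.02091625 -0.45420105  0.71488836]
```

View pics/w11.png

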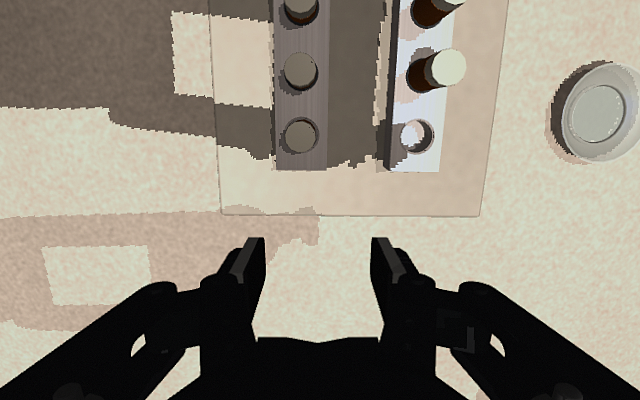

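The short vial is seated in line with its row at (301,135). Now for the tall one.

Call:
step_arm([
  {"translation": [-0.008, -0.032, 0], "twist": [0, 0, 0]},
  {"translation": [-0.008, -0.032, 0], "twist": [0, 0, 0]},
  {"translation": [-0.008, -0.032, 0], "twist": [0, 0, 0]},
  {"translation": [-0.008, -0.032, 0], "twist": [0, 0, 0]},
  {"translation": [-0.008, -0.032, 0], "twist": [0, 0, 0]},
  {"translation": [-0.008, -0.032, 0], "twist": [0, 0, 0]},
  {"translation": [-0.008, -0.032, 0], "twist": [0, 0, 0]},
  {"translation": [-0.008, -0.032, 0], "twist": [0, 0, 0]},
])

```text
time: 10.07
tcp_pos: [0.4527, -0.2784, 0.1156]
orientation: [0.759, 0.651, 0.0, -0.0]
contact_force: [0.7, -0.2, 0.2]
finger_gap: 0.587
```

Call:
step_arm([
  {"translation": [0, 0, -0.02], "twist": [0, 0, 0]},
  {"translation": [0, 0, -0.01], "twist": [0, 0, 0]},
  {"translation": [0, 0, 0], "twist": [0, 0, 0]},
  {"translation": [0, 0, 0], "twist": [0, 0, 0]},
])

```text
time: 10.4
tcp_pos: [0.4527, -0.2755, 0.0843]
orientation: [0.759, 0.651, -0.0, -0.002]
contact_force: [0.5, 0.0, 0.0]
finger_gap: 0.589
```

```bash
python3 - <<'E'
from h import *
from plant import r
shot(r,"w12")
c=r.calibration("wrist");print(proj(c,[[.4541,-.277,.07]],pose("w12")))
E
```

```text
10.4 [ 0.45273355 -0.2754586   0.08434127] [0.15195936 0.98838503] 0.5885545473558277 [0.53149012 0.0062104  0.00342974]
[[318.888827   223.43340236]]
```

View pics/w12.png

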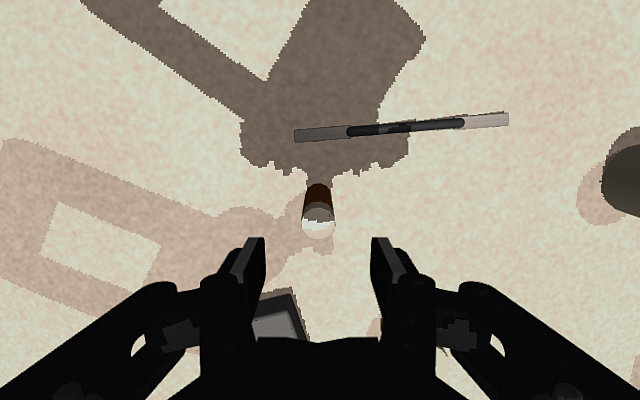

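Call:
step_arm([
  {"translation": [0.0012, -0.001, -0.01], "twist": [0, 0, 0]},
  {"translation": [0, 0, -0.02], "twist": [0, 0, 0]},
  {"translation": [0, 0, -0.02], "twist": [0, 0, 0]},
  {"translation": [0, 0, -0.015], "twist": [0, 0, 0]},
  {"translation": [0, 0, -0.012], "twist": [0, 0, 0]},
  {"translation": [0, 0, -0.008], "twist": [0, 0, 0]},
  {"translation": [0, 0, 0], "twist": [0, 0, 0]},
  {"translation": [0, 0, 0], "twist": [0, 0, 0]},
])

```text
time: 11.12
tcp_pos: [0.4549, -0.2778, 0.0004]
orientation: [0.759, 0.651, -0.0, -0.0]
contact_force: [0.4, -0.2, -0.6]
finger_gap: 0.587
```

Call:
step_arm([
  {"translation": [0, 0, 0], "twist": [0, 0, 0]},
  {"translation": [0, 0, 0], "twist": [0, 0, 0]},
  {"translation": [0, 0, 0], "twist": [0, 0, 0]},
  {"translation": [0, 0, 0], "twist": [0, 0, 0]},
  {"translation": [0, 0, 0], "twist": [0, 0, 0]},
  {"translation": [0, 0, 0], "twist": [0, 0, 0]},
], grip=0.012)

```text
time: 11.62
tcp_pos: [0.4555, -0.2786, 0.0014]
orientation: [0.759, 0.651, 0.0, 0.001]
contact_force: [-0.1, 1.2, 6.3]
finger_gap: 0.25
```

```bash
python3 - <<'E'
from h import *
from plant import r
shot(r,"w13")
E
```

```text
11.6167 [ 0.45552761 -0.27864333  0.00144363] [0.15257759 0.98829095] 0.24961116959365925 [-0.08663932  1.24327022  6.32171598]
```

View pics/w13.png

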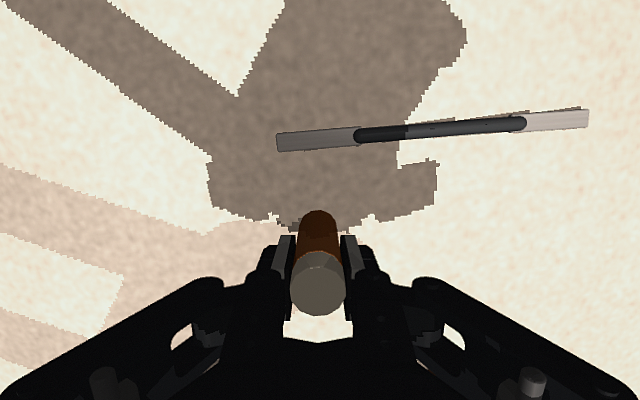

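Call:
step_arm([
  {"translation": [0, 0, 0.02], "twist": [0, 0, 0]},
  {"translation": [0, 0, 0.04], "twist": [0, 0, 0]},
  {"translation": [0, 0, 0.04], "twist": [0, 0, 0]},
  {"translation": [0.02, 0.028, 0.02], "twist": [0, 0, 0]},
  {"translation": [0.02, 0.03, 0], "twist": [0, 0, 0]},
  {"translation": [0.02, 0.03, 0], "twist": [0, 0, 0]},
  {"translation": [0.02, 0.03, 0], "twist": [0, 0, 0]},
  {"translation": [0.02, 0.03, 0], "twist": [0, 0, 0]},
])

```text
time: 12.33
tcp_pos: [0.5552, -0.1285, 0.1205]
orientation: [0.759, 0.651, 0.0, 0.0]
contact_force: [0.4, -0.3, -0.1]
finger_gap: 0.252
```

Call:
step_arm([
  {"translation": [0.02, 0.03, 0], "twist": [0, 0, 0]},
  {"translation": [0.02, 0.025, 0], "twist": [0, 0, 0]},
  {"translation": [0.01, 0.012, 0], "twist": [0, 0, 0]},
  {"translation": [0, 0, 0], "twist": [0, 0, 0]},
  {"translation": [0, 0, 0], "twist": [0, 0, 0]},
  {"translation": [0, 0, 0], "twist": [0, 0, 0]},
])

```text
time: 12.83
tcp_pos: [0.6038, -0.0638, 0.1198]
orientation: [0.759, 0.651, -0.001, -0.0]
contact_force: [0.2, 0.5, 0.6]
finger_gap: 0.248
```

```bash
python3 - <<'E'
from h import *
from plant import r
shot(r,"w14")
crop(cv2.imread("pics/w14.png"),260,40,400,320,2.8,"pics/w14c.png")
E
```

```text
12.8333 [ 0.60381612 -0.06382148  0.11981178] [0.15286901 0.9882463 ] 0.24755752147669133 [0.15768834 0.48407931 0.59263037]
```

View pics/w14.png

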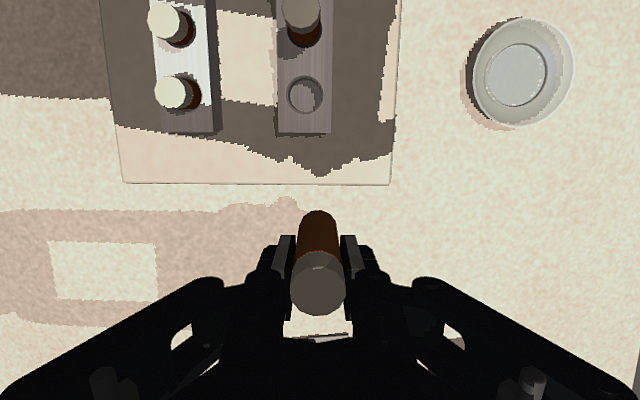

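```bash
python3 - <<'E'
from h import *
im=cv2.imread("pics/w14.png")
crop(im,270,60,340,140,6,"pics/w14c.png")
crop(im,270,200,370,330,5,"pics/w14d.png")
E
```

```text
(no output)
```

View pics/w14c.png

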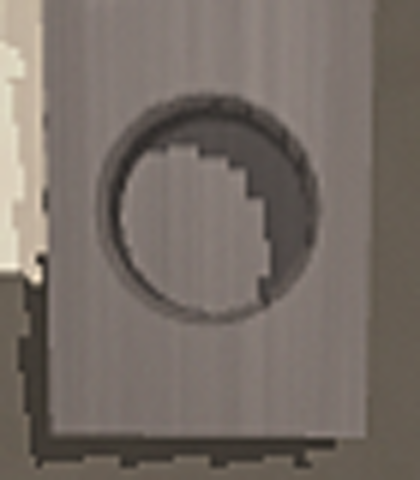

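View pics/w14d.png

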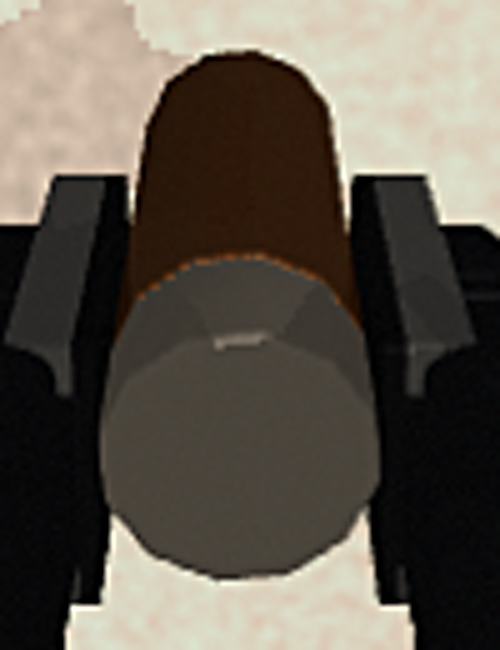

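```bash
python3 - <<'E'
from h import *
from plant import r
np.set_printoptions(precision=4,suppress=True)
c=r.calibration("wrist"); ps=pose("w14"); q,p=ps
f=lambda u,v,x,y,s:[x+(u+.5)/s-.5,y+(v+.5)/s-.5]
H=plane(c,[f(208.5,208.5,270,60,6)],.046,ps)
C=plane(c,[f(240,454,270,200,5)],p[2]+.0686,ps)
a=np.linspace(0,2*np.pi,72)
for off in ([0,0,0],[0,-.002,0],[0,-.004,0]):
  B=(C[0]+off)*[1,1,0]+np.c_[11e-3*np.cos(a),11e-3*np.sin(a),0*a+p[2]-.0014]
  uv=(proj(c,B,ps)-[270,200])*5; print("pred bottom arc top",uv[uv[:,1].argmin()],uv.min(0),uv.max(0))
  K=(C[0]+off)*[1,1,0]+np.c_[11e-3*np.cos(a),11e-3*np.sin(a),0*a+p[2]+.0686]
  uv=(proj(c,K,ps)-[270,200])*5; print("cap",uv.min(0),uv.max(0))
print(H,C,C-p,H-C)
E
```

```text
pred bottom arc top [237.6071  35.5826] [142.9495  35.5826] [331.9683 213.5521]
cap [ 90.4226 318.1864] [385.5888 578.525 ]
pred bottom arc top [240.2689  52.0522] [145.8382  52.0522] [334.3154 228.9895]
cap [ 95.2066 342.7737] [388.9723 600.5461]
pred bottom arc top [242.9153  68.4271] [148.7112  68.4271] [336.6481 244.3365]
cap [ 99.9484 367.12  ] [392.3206 622.3484]
[[0.6069 0.0149 0.046 ]] [[ 0.6049 -0.0617  0.1884]] [[0.0011 0.0021 0.0686]] [[ 0.002   0.0766 -0.1424]]
```

Call:
step_arm([
  {"translation": [0.001, 0.028, 0], "twist": [0, 0, 0]},
  {"translation": [0.001, 0.028, -0.01], "twist": [0, 0, 0]},
  {"translation": [0, 0.018, -0.015], "twist": [0, 0, 0]},
  {"translation": [0, 0.004, -0.02], "twist": [0, 0, 0]},
  {"translation": [0, 0, -0.008], "twist": [0, 0, 0]},
  {"translation": [0, 0, 0], "twist": [0, 0, 0]},
  {"translation": [0, 0, 0], "twist": [0, 0, 0]},
  {"translation": [0, 0, 0], "twist": [0, 0, 0]},
])

```text
time: 13.55
tcp_pos: [0.6074, 0.0137, 0.0685]
orientation: [0.76, 0.65, 0.0, 0.001]
contact_force: [0.4, 0.7, -0.7]
finger_gap: 0.247
```

```bash
python3 - <<'E'
from h import *
from plant import r
shot(r,"w15")
crop(cv2.imread("pics/w15.png"),240,150,400,310,4,"pics/w15c.png")
E
```

```text
13.55 [0.6073943  0.01367637 0.06846839] [0.15410907 0.98805384] 0.24702659312075398 [ 0.38245868  0.69903676 -0.66401687]
```

View pics/w15c.png

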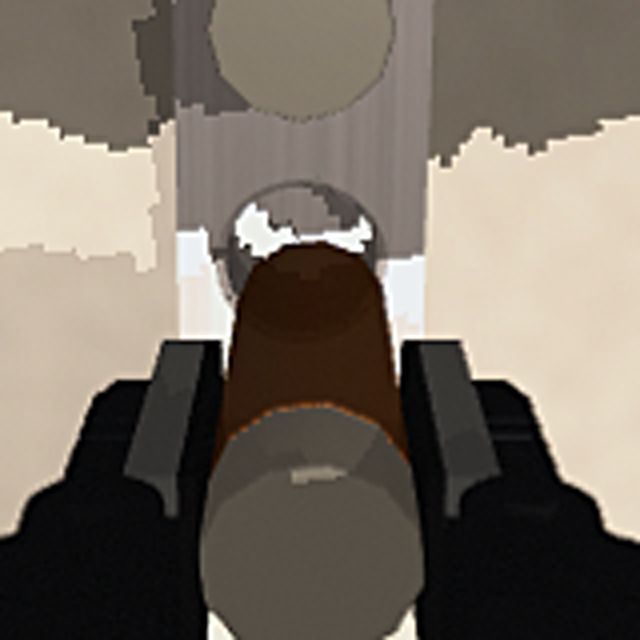

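Call:
step_arm([
  {"translation": [-0.001, 0.0012, 0], "twist": [0, 0, 0]},
  {"translation": [0, 0, -0.008], "twist": [0, 0, 0]},
  {"translation": [0, 0, -0.008], "twist": [0, 0, 0]},
  {"translation": [0, 0, -0.005], "twist": [0, 0, 0]},
  {"translation": [0, 0, -0.003], "twist": [0, 0, 0]},
  {"translation": [0, 0, 0], "twist": [0, 0, 0]},
  {"translation": [0, 0, 0], "twist": [0, 0, 0]},
])

```text
time: 14.18
tcp_pos: [0.6053, 0.0158, 0.0424]
orientation: [0.759, 0.651, -0.001, -0.0]
contact_force: [1.1, -3.0, -2.7]
finger_gap: 0.247
```

```bash
python3 - <<'E'
from h import *
from plant import r
shot(r,"w16")
crop(cv2.imread("pics/w16.png"),240,150,400,310,4,"pics/w16c.png")
E
```

```text
14.1833 [0.60527522 0.01575011 0.04244741] [0.15257602 0.98829141] 0.24706191710000008 [ 1.11395389 -3.04464265 -2.70827995]
```

View pics/w16c.png

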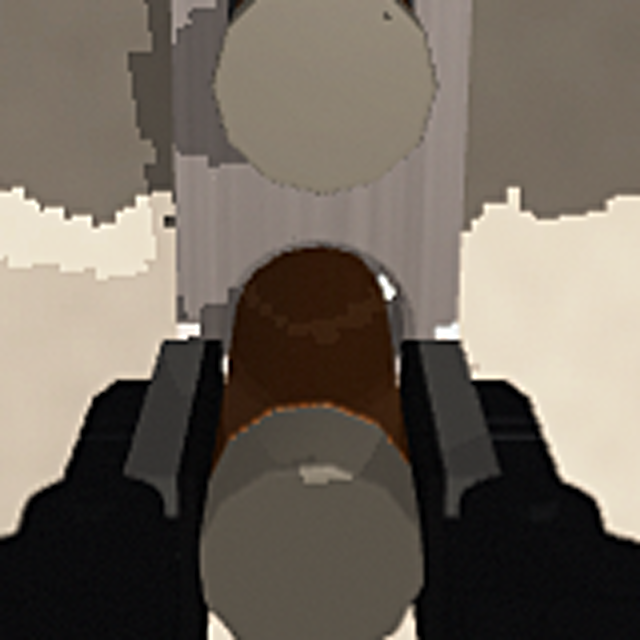

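Call:
step_arm([
  {"translation": [0.0008, -0.001, 0], "twist": [0, 0, 0]},
  {"translation": [0, 0, -0.004], "twist": [0, 0, 0]},
  {"translation": [0, 0, -0.004], "twist": [0, 0, 0]},
  {"translation": [0, 0, 0], "twist": [0, 0, 0]},
])

```text
time: 14.57
tcp_pos: [0.6058, 0.0155, 0.0343]
orientation: [0.759, 0.651, -0.0, -0.001]
contact_force: [-0.5, -0.7, -0.9]
finger_gap: 0.249
```

Call:
step_arm([
  {"translation": [0, 0, -0.003], "twist": [0, 0, 0]},
  {"translation": [0, 0, -0.002], "twist": [0, 0, 0]},
  {"translation": [0, 0, 0], "twist": [0, 0, 0]},
])

```text
time: 14.82
tcp_pos: [0.6062, 0.0154, 0.0297]
orientation: [0.759, 0.651, -0.0, -0.0]
contact_force: [0.1, -0.7, -0.1]
finger_gap: 0.246
```

Call:
step_arm([
  {"translation": [0, 0, -0.0015], "twist": [0, 0, 0]},
  {"translation": [0, 0, -0.001], "twist": [0, 0, 0]},
  {"translation": [0, 0, 0], "twist": [0, 0, 0]},
])

```text
time: 15.07
tcp_pos: [0.6064, 0.0154, 0.0276]
orientation: [0.759, 0.651, 0.0, -0.0]
contact_force: [-1.1, -0.3, 0.0]
finger_gap: 0.249
```

Call:
step_arm([
  {"translation": [0, 0, -0.0015], "twist": [0, 0, 0]},
  {"translation": [0, 0, 0], "twist": [0, 0, 0]},
])

```text
time: 15.23
tcp_pos: [0.6066, 0.0153, 0.0274]
orientation: [0.759, 0.651, -0.0, -0.0]
contact_force: [-3.8, -0.2, 7.5]
finger_gap: 0.249
```

Call:
step_arm([
  {"translation": [0, 0, -0.001], "twist": [0, 0, 0]},
  {"translation": [0, 0, 0], "twist": [0, 0, 0]},
])

```text
time: 15.4
tcp_pos: [0.6067, 0.0153, 0.0274]
orientation: [0.759, 0.651, -0.0, 0.0]
contact_force: [-6.8, -0.1, 12.6]
finger_gap: 0.251
```

Seated at the computed height (0.0274, 13 N). Release and rise.

Call:
step_arm([
  {"translation": [0, 0, 0.0015], "twist": [0, 0, 0]},
  {"translation": [0, 0, 0], "twist": [0, 0, 0]},
])

```text
time: 15.57
tcp_pos: [0.6067, 0.0152, 0.0275]
orientation: [0.759, 0.651, 0.0, 0.0]
contact_force: [-3.3, -1.0, 5.3]
finger_gap: 0.244
```

Call:
step_arm([
  {"translation": [0, 0, 0], "twist": [0, 0, 0]},
  {"translation": [0, 0, 0], "twist": [0, 0, 0]},
  {"translation": [0, 0, 0], "twist": [0, 0, 0]},
  {"translation": [0, 0, 0.01], "twist": [0, 0, 0]},
  {"translation": [0, 0, 0.03], "twist": [0, 0, 0]},
  {"translation": [0, 0, 0.04], "twist": [0, 0, 0]},
  {"translation": [0, 0, 0.04], "twist": [0, 0, 0]},
  {"translation": [0, 0, 0.02], "twist": [0, 0, 0]},
], grip=0.05)

```text
time: 16.23
tcp_pos: [0.609, 0.0151, 0.1733]
orientation: [0.759, 0.651, 0.003, 0.003]
contact_force: [1.4, 0.4, 0.8]
finger_gap: 0.584
```

Call:
step_arm([
  {"translation": [-0.02, 0.03, 0], "twist": [0, 0, 0]},
  {"translation": [-0.015, 0.03, 0], "twist": [0, 0, 0]},
  {"translation": [-0.005, 0.02, 0], "twist": [0, 0, 0]},
  {"translation": [0, 0, 0], "twist": [0, 0, 0]},
  {"translation": [0, 0, 0], "twist": [0, 0, 0]},
  {"translation": [0, 0, 0], "twist": [0, 0, 0]},
])

```text
time: 16.73
tcp_pos: [0.5669, 0.0948, 0.1673]
orientation: [0.759, 0.651, 0.0, 0.0]
contact_force: [0.5, 0.7, -0.3]
finger_gap: 0.583
```

```bash
python3 - <<'E'
from h import *
from plant import r
shot(r,"w17")
p,d=r.camera("side");crop(p,250,170,360,300,5,"pics/s17.png")
E
```

```text
16.7333 [0.56687681 0.09481895 0.16727766] [0.15222378 0.98834599] 0.5829062043148017 [ 0.49336238  0.70753918 -0.31062415]
```

View pics/w17.png

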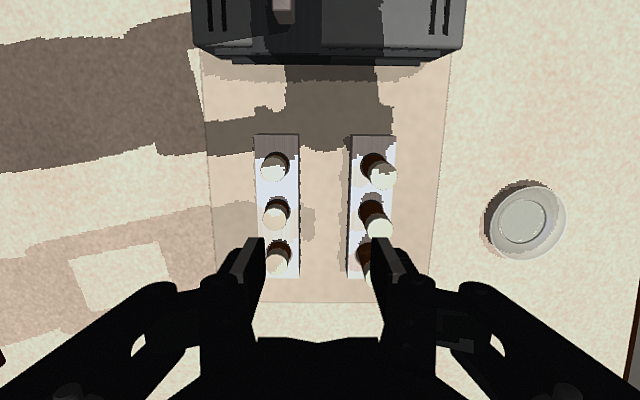

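View pics/s17.png

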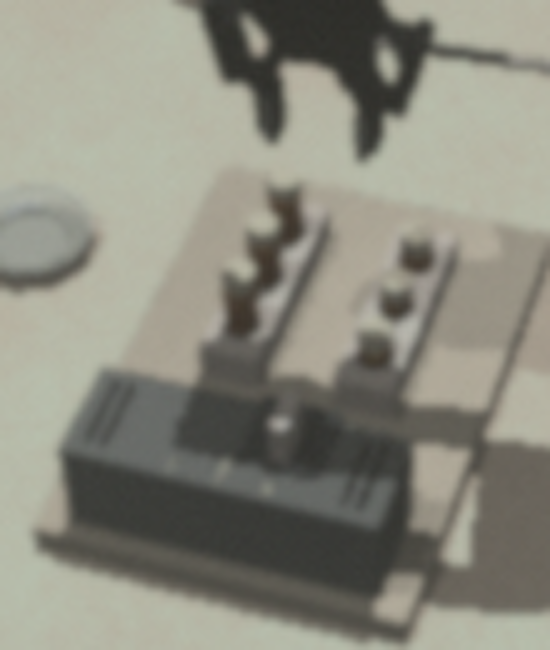

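Both vials stand in line with their rows. The side view shows the tab and the marks with the shutter still shut. I'll move closer for a look at the tab.

Call:
step_arm([
  {"translation": [-0.003, 0.025, 0], "twist": [0, 0, 0]},
  {"translation": [-0.003, 0.025, 0], "twist": [0, 0, 0]},
  {"translation": [0, 0.02, 0], "twist": [0, 0, 0]},
  {"translation": [0, 0, 0], "twist": [0, 0, 0]},
  {"translation": [0, 0, 0], "twist": [0, 0, 0]},
  {"translation": [0, 0, 0], "twist": [0, 0, 0]},
])

```text
time: 17.33
tcp_pos: [0.5607, 0.1641, 0.1666]
orientation: [0.759, 0.651, -0.0, 0.0]
contact_force: [1.6, -1.0, -0.5]
finger_gap: 0.589
```

```bash
python3 - <<'E'
from h import *
from plant import r
shot(r,"w18")
crop(cv2.imread("pics/w18.png"),180,30,480,240,2.6,"pics/w18c.png")
E
```

```text
17.3333 [0.5607405  0.16414641 0.16656989] [0.15318245 0.98819769] 0.5888079361715548 [ 1.64739698 -1.01008413 -0.46972325]
```

View pics/w18c.png

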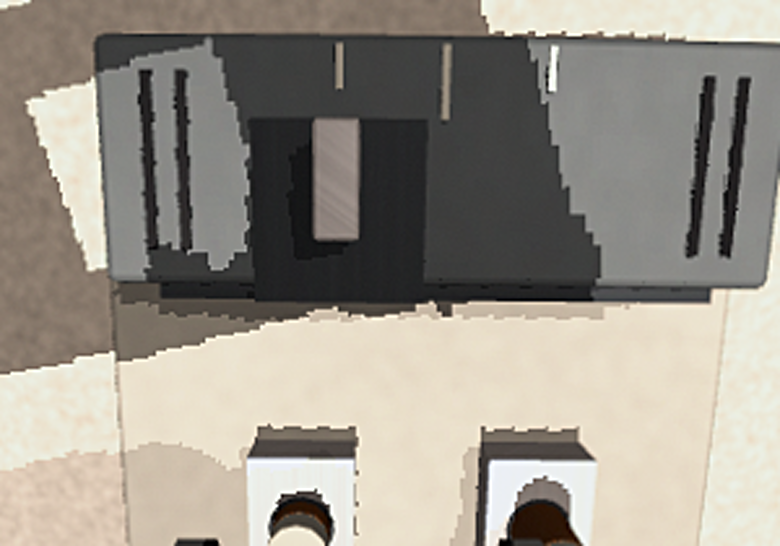

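Tab top is centred at (336,179) in the crop, level with the shut mark at u≈339. The half and full marks are at u≈446 and 553.

```bash
python3 - <<'E'
from h import *
from plant import r
np.set_printoptions(precision=4,suppress=True)
c=r.calibration("wrist"); ps=pose("w18"); q,p=ps
f=lambda u,v,x=180,y=30,s=2.6:[x+(u+.5)/s-.5,y+(v+.5)/s-.5]
T=plane(c,[f(336,179),f(313,179),f(359,179),f(336,118),f(336,241)],.125,ps);print(T,np.linalg.norm(T[1]-T[2]),np.linalg.norm(T[3]-T[4]))
M=plane(c,[f(339,65),f(446,82),f(553,69)],.09,ps);print(M,np.linalg.norm(M[1]-M[0]))
print("tcp->tab",T[0]-p, "half target", T[0]+.03*np.array([.988,-.152,0]))
E
```

```text
[[0.5674 0.2382 0.125 ]
 [0.5618 0.2391 0.125 ]
 [0.5731 0.2373 0.125 ]
 [0.5697 0.2524 0.125 ]
 [0.565  0.2233 0.125 ]] 0.011424121463534918 0.02947278055063555
[[0.5725 0.2698 0.09  ]
 [0.6016 0.2608 0.09  ]
 [0.6318 0.2598 0.09  ]] 0.03042036662948966
tcp->tab [ 0.0067  0.0741 -0.0416] half target [0.5971 0.2336 0.125 ]
```

Call:
step_arm([
  {"translation": [0.003, 0.03, 0], "twist": [0, 0, 0]},
  {"translation": [0.003, 0.03, 0], "twist": [0, 0, 0]},
  {"translation": [0.0007, 0.0135, -0.02], "twist": [0, 0, 0]},
  {"translation": [0, 0, -0.02], "twist": [0, 0, 0]},
  {"translation": [0, 0, 0], "twist": [0, 0, 0]},
  {"translation": [0, 0, 0], "twist": [0, 0, 0]},
])

```text
time: 17.88
tcp_pos: [0.5662, 0.2374, 0.1254]
orientation: [0.759, 0.651, -0.002, -0.001]
contact_force: [0.4, -0.3, 1.0]
finger_gap: 0.582
```

```bash
python3 - <<'E'
from h import *
from plant import r
shot(r,"w19")
c=r.calibration("wrist"); print(proj(c,[[.5674,.2382,.125]],pose("w19")))
E
```

```text
17.8833 [0.5662121  0.23739055 0.12542461] [0.15347388 0.98815103] 0.5816880299937551 [ 0.38738018 -0.25574869  0.99297304]
[[318.05834856 227.84675577]]
```

View pics/w19.png

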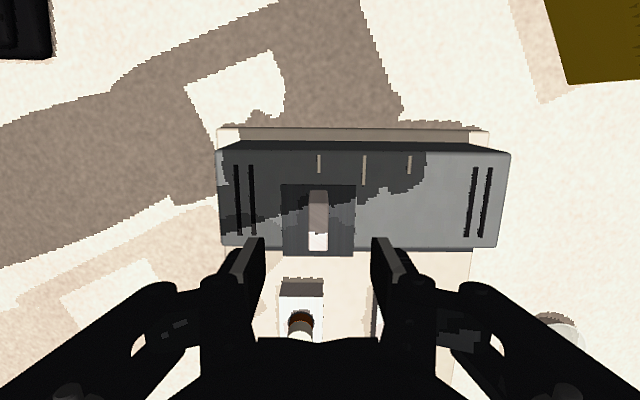

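Call:
step_arm([
  {"translation": [0.0005, 0, -0.02], "twist": [0, 0, 0]},
  {"translation": [0, 0, -0.02], "twist": [0, 0, 0]},
  {"translation": [0, 0, -0.01], "twist": [0, 0, 0]},
  {"translation": [0, 0, -0.008], "twist": [0, 0, 0]},
  {"translation": [0, 0, 0], "twist": [0, 0, 0]},
  {"translation": [0, 0, 0], "twist": [0, 0, 0]},
])

```text
time: 18.43
tcp_pos: [0.5681, 0.2385, 0.0695]
orientation: [0.759, 0.651, 0.0, 0.0]
contact_force: [-0.3, -0.6, 0.5]
finger_gap: 0.585
```

```bash
python3 - <<'E'
from h import *
from plant import r
shot(r,"w20")
p,d=r.camera("side");crop(p,270,180,360,290,6,"pics/s20.png")
E
```

```text
18.4333 [0.5681469  0.23849388 0.06951329] [0.15306232 0.98821651] 0.5851329354286106 [-0.319186   -0.55601723  0.49660468]
```

View pics/w20.png

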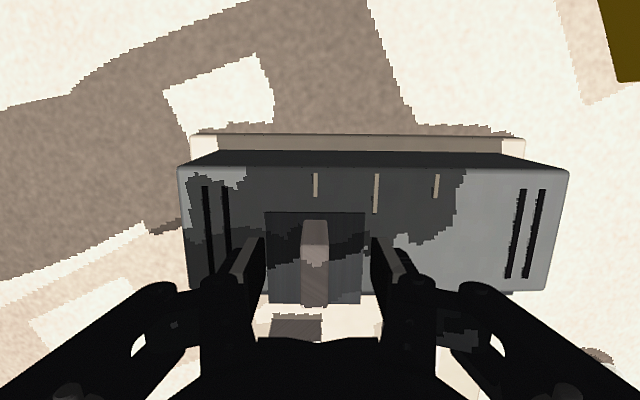

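View pics/s20.png

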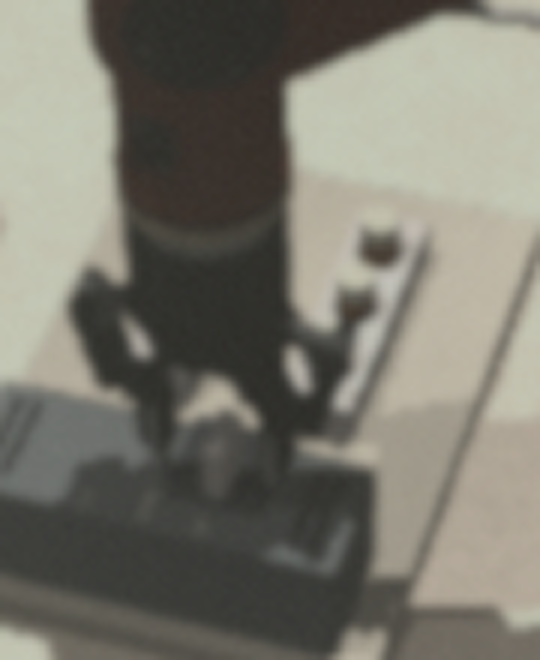

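Call:
step_arm([
  {"translation": [0, 0, -0.004], "twist": [0, 0, 0]},
  {"translation": [0, 0, 0], "twist": [0, 0, 0]},
  {"translation": [0, 0, 0], "twist": [0, 0, 0]},
])

```text
time: 18.78
tcp_pos: [0.5677, 0.2388, 0.065]
orientation: [0.759, 0.651, 0.0, 0.0]
contact_force: [0.4, -0.8, -0.6]
finger_gap: 0.585
```

Call:
step_arm([
  {"translation": [0, 0, 0], "twist": [0, 0, 0]},
  {"translation": [0, 0, 0], "twist": [0, 0, 0]},
  {"translation": [0, 0, 0], "twist": [0, 0, 0]},
  {"translation": [0, 0, 0], "twist": [0, 0, 0]},
  {"translation": [0, 0, 0], "twist": [0, 0, 0]},
  {"translation": [0, 0, 0], "twist": [0, 0, 0]},
  {"translation": [0, 0, 0], "twist": [0, 0, 0]},
], grip=0.002, newtons=50)

```text
time: 19.37
tcp_pos: [0.5675, 0.2388, 0.065]
orientation: [0.759, 0.651, -0.0, -0.0]
contact_force: [-2.8, -0.5, 3.9]
finger_gap: 0.129
```

```bash
python3 - <<'E'
from h import *
from plant import r
shot(r,"w21")
crop(cv2.imread("pics/w21.png"),170,130,490,340,2.4,"pics/w21c.png")
E
```

```text
19.3667 [0.56754011 0.23883791 0.06502271] [0.15278318 0.98825972] 0.1289839379363349 [-2.75286127 -0.51676416  3.89515181]
```

View pics/w21c.png

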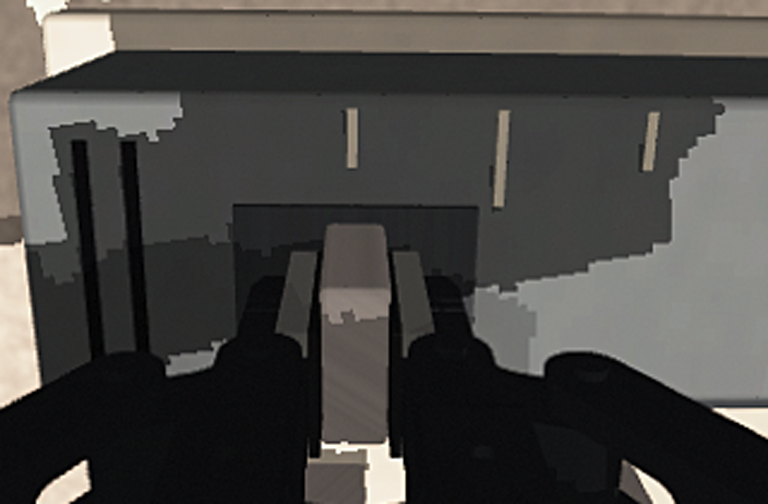

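Tab pinched with the shutter shut. Now I'll slide it slowly along the stand's +x.

Call:
step_arm([
  {"translation": [0.005, -0.0008, 0], "twist": [0, 0, 0]},
  {"translation": [0.005, -0.0008, 0], "twist": [0, 0, 0]},
  {"translation": [0.005, -0.0008, 0], "twist": [0, 0, 0]},
  {"translation": [0.005, -0.0008, 0], "twist": [0, 0, 0]},
  {"translation": [0.005, -0.0008, 0], "twist": [0, 0, 0]},
  {"translation": [0.003, -0.0004, 0], "twist": [0, 0, 0]},
  {"translation": [0, 0, 0], "twist": [0, 0, 0]},
  {"translation": [0, 0, 0], "twist": [0, 0, 0]},
])

```text
time: 20.08
tcp_pos: [0.5953, 0.2343, 0.065]
orientation: [0.759, 0.651, -0.001, -0.001]
contact_force: [-7.0, -1.5, 8.2]
finger_gap: 0.126
```

```bash
python3 - <<'E'
from h import *
from plant import r
shot(r,"w22")
crop(cv2.imread("pics/w22.png"),170,130,490,340,2.4,"pics/w22c.png")
E
```

```text
20.0833 [0.59532437 0.23427206 0.06495194] [0.15272576 0.98826854] 0.12562441425563917 [-6.98159277 -1.46633463  8.15848466]
```

View pics/w22c.png

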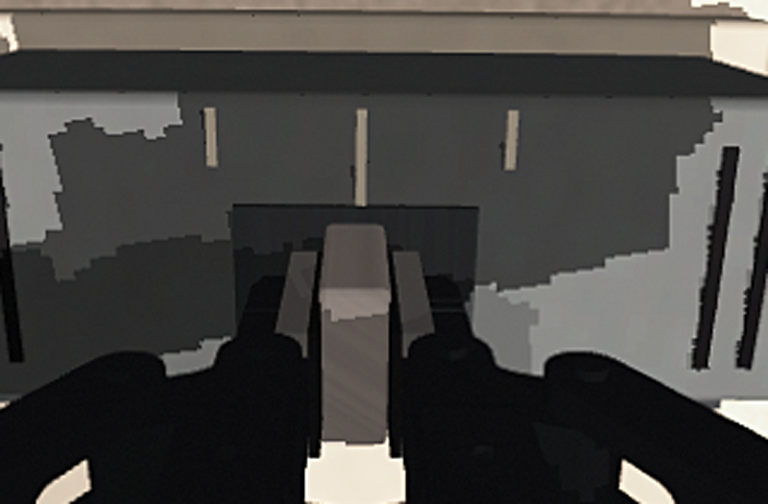

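The half mark is at u≈361, against 351 for the shut mark at the start, so it's about 2 mm short, and the TCP displacement of 28 mm agrees.

Call:
step_arm([
  {"translation": [0.002, -0.0003, 0], "twist": [0, 0, 0]},
  {"translation": [0, 0, 0], "twist": [0, 0, 0]},
  {"translation": [0, 0, 0], "twist": [0, 0, 0]},
  {"translation": [0, 0, 0], "twist": [0, 0, 0]},
  {"translation": [0, 0, 0], "twist": [0, 0, 0]},
  {"translation": [0, 0, 0], "twist": [0, 0, 0]},
])

```text
time: 20.63
tcp_pos: [0.597, 0.234, 0.065]
orientation: [0.759, 0.651, -0.001, -0.001]
contact_force: [-8.7, -1.0, 7.4]
finger_gap: 0.136
```

```bash
python3 - <<'E'
from h import *
from plant import r
shot(r,"w23")
crop(cv2.imread("pics/w23.png"),170,130,490,340,2.4,"pics/w23c.png")
p,d=r.camera("side");crop(p,240,130,390,290,4,"pics/s23.png")
p,d=r.camera("top");crop(p,220,140,490,290,2.9,"pics/t23.png")
E
```

```text
20.6333 [0.59698709 0.23399857 0.06496802] [0.15260627 0.98828693] 0.13599855308518966 [-8.72160164 -1.0325132   7.44553525]
```

View pics/w23c.png

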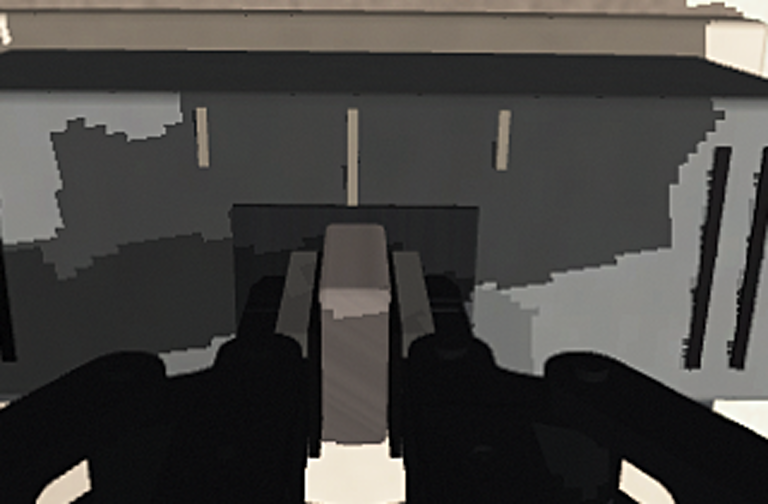

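View pics/s23.png

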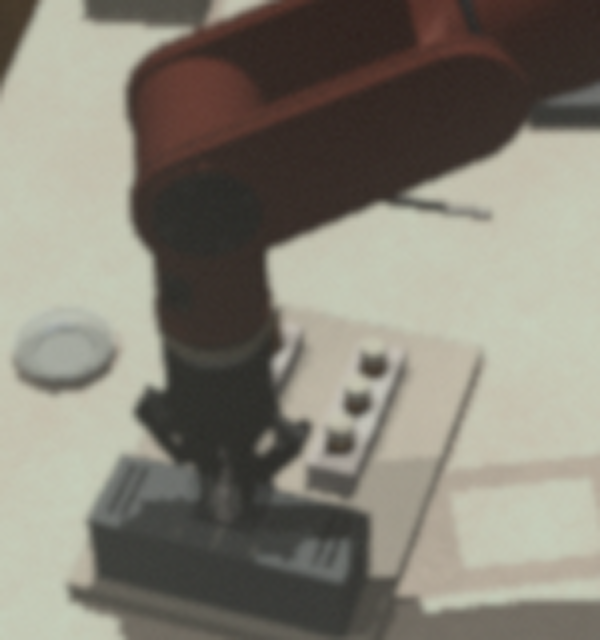

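View pics/t23.png

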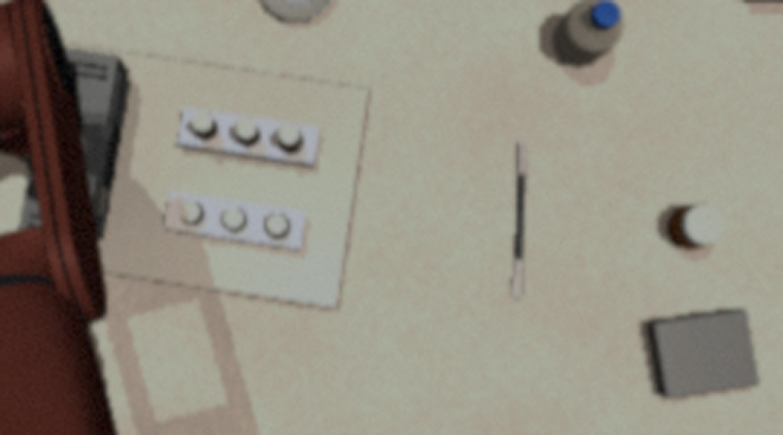

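The half mark is now at u≈352, where the shut mark was (351), and the spring force is about 8 N. Both vials are in their rows and the bystanders haven't moved. Handing in.

```bash
python3 - <<'E'
from plant import r
print(r.hand_in())
s=r.observe();print(s["time"],s["tcp_pos"],s["contact_force"],s["finger_gap"])
E
```

```text
the job is handed in; nothing more can be done
None
the job is handed in; nothing more can be done
```

The job is handed in at about 20.8 s. Both vials are in their holes and released, and the gripper is holding the shutter at half travel.

- **Vials:** I put the short vial in the near (short) row and the tall vial in the far (tall) row while the shutter was shut. Each was pressed until it met the hole bottom, with 18 N and 13 N, at heights that matched the geometry to within about 1 mm. The last top view shows both in line with their neighbours, and the bystanders in the views (dish, spatula, jar, slide box, bottle) look undisturbed. I did not check the mouse and beaker separately.
- **Shutter:** I pinched the tab and slid it about 29.8 mm along the stand's +x, stopping 28 mm along to check and then adding the last 2 mm. It never went past half. In the last wrist view the tab stands in line with the long half mark to within about 1 pixel. The force along the slide was about −8.7 N, close to the expected 8 N.

**What disagreed:**
- **Finger position:** The fingertips are actually about 37 mm behind the reported TCP. My first grasp therefore closed in the air above the short vial without touching it. I found this in the wrist depth and side images and corrected for it from then on.
- **Refused call:** One move call was refused because some rows had no twist.

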